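# Fit a grinding head in the chuck

### The job

Take the straight-sided diamond grinding head out of the wooden rack and set its shank fully home in the open chuck of the leaning grinder. Then turn the black chuck sleeve clockwise, as seen looking into the chuck, until the three jaws grip the shank firmly and hold the head straight in line with the chuck; let go. Leave the other two heads standing in the rack and do not disturb the dish of tiles or the red jar.

Things in the scene. Friction and masses are not known exactly. Their poses are not given: they have to be found in the camera images.
- chuck: three-jaw chuck of a teal grinding motor fixed on the desk, leaning 35 deg from vertical towards the robot. Origin: on the chuck's axis, on the floor of its well (where a fully home shank end rests); z points out along the axis. Steel nose ends 33.5 mm out: outer radius 15.5 mm, mouth a funnel, radius 11 to 9 mm. Clamp ring and knobs (65 mm to the sides) begin 22 mm behind the origin
- sleeve (a joint): angle of the chuck's black ribbed sleeve (diameter 44 mm, from 4 mm behind to 28 mm in front of the chuck origin along its axis), rad; grows turning clockwise, seen looking into the chuck, and closes the jaws: their inner radius = 8.2 mm - 2.2 mm per rad, so they meet a 10 mm shank near 1.45; stop at 2.0. Stiff (0.15 N m): stays where it is left
- straight_head: mounted diamond grinding head, the straight cylindrical one. Origin: centre of the free end of its steel shank, z along its axis to the head. Shank diameter 10 mm from 0 to 40 mm, brass collar 15 mm wide to 44 mm, grey head diameter 22 mm from 44 to 62 mm. 60 g
- cone_head: the same with a conical grey head (20 mm wide tapering to 7 mm, ends at 64 mm); stays in the rack
- ball_head: the same with a ball-shaped grey head (19 mm wide, ends at 62 mm); stays in the rack
- rack: fixed wooden block 54x150x34 mm, origin at the centre of its underside, long side along y; three blind holes 13 mm wide and 28 mm deep, 45 mm apart along y, each holding one head upright, shank down
- jaw_1: chuck jaw, steel, 26 mm long, 5 mm wide; moves radially. Origin on the chuck's axis displaced by the jaw's travel
- jaw_2: second jaw, 120 deg round
- jaw_3: third jaw, 240 deg round
- tile_dish: small dish of peach tiles, 102 mm wide, 26 mm high, origin under its centre; a bystander
- jar_red: glass jar of red tiles with a black lid, 49 mm wide, 59 mm high, origin under its centre; a bystander

How it is judged (in metres and radians):
On the way:
1. the straight head's shank is fully home in the chuck with the jaws still open (z of straight_head in the frame of chuck between -0.003 and 0.004 m and distance between straight_head and chuck below 0.007 m and angle between the z axis of straight_head and the z axis of chuck, either way round below 0.35 rad and value of joint sleeve below 1.2 rad), for 0.2 s.
At the end, for the whole second after the job is handed in: The straight head sits in the chuck with its shank end within 4 mm of the well floor (and within 5 mm of the chuck origin), its axis within 0.05 rad of the chuck's, each of the three jaws pressing on it with more than 4 N, at rest; the cone and ball heads stand upright (within 0.2 rad) in the rack (z of straight_head in the frame of chuck between -0.003 and 0.004 m and distance between straight_head and chuck below 0.005 m and angle between the z axis of straight_head and the z axis of chuck, either way round below 0.05 rad and contact force between each of jaw_1, jaw_2, jaw_3 and straight_head above 4 N and linear speed of straight_head below 0.01 m/s and angle between each of cone_head, ball_head's own z axis and vertical below 0.2 rad); the robot touches nothing.
It fails at once if another head is moved by more than 12 mm (distance of any of cone_head, ball_head from where it was at the start of the episode above 0.012 m).
It fails at once if the dish or the jar is moved by more than 20 mm (distance of any of tile_dish, jar_red from where it was at the start of the episode above 0.02 m).
It also fails if it takes over 61 s, if anything falls off the work surface, if the arm or the gripper's body presses on something with over 40 N, if the wrist force passes 120 N, or if a joint passes its speed limit or range.

### The arm

A 6-joint arm with a two-finger parallel gripper is mounted at the origin on the work surface; the furniture and walls round the work are solid. World frame = base frame: x ahead of the robot, y to its left, z up, the work surface at z = 0. Lengths are in mm, angles in rad, forces in N, time in s.
With the tool pointing down it reaches from about 275 to 1000 mm from the base axis. Payload 8.4 kg.
Tool frame: the origin (TCP) lies between the finger pads; the fingertips stand 25 mm ahead of it and the grasp point (between the pads) lies 6 mm ahead of it; z points along the fingers, y is the line along which they close (so a half turn about z gives the same grasp; the last joint's range is limited). The gripper opens to 85 mm and grips with 20 to 120 N. Pads are 22 mm wide; open, the fingers measure 114 mm over their backs; the gripper's body (76 mm by 85 mm) begins 54 mm behind the grasp point. The pads swing forward as they close: fully open they stand 13 mm farther back than shut.
Start: joints at [-1.337, 0.353, 1.633, -0, 1.155, -0.002], TCP at [146.011, -607.708, 256.281] pointing down, gripper open.
Joint ranges: [-2.63, 2.63], [-0.92, 2.1], [0.06, 2.66], [-1.3, 4.44], [0, 2.69], [-3.02, 3.02]. Speed limits (rad/s): [2.22, 2.22, 2.79, 3.14, 3.14, 3.14].

### API

Orientations are given as [roll, pitch, yaw] about the fixed x, y, z axes, in that order (R = Rz(yaw) Ry(pitch) Rx(roll)).
In Python, from rig import r, eyes, workorder gives the robot as it stands. The module is installed in compiled form; this text tells all that it offers.
- The arm moves only by the tool step_arm, never from a script. Its argument "moves" is a list of rows, each an object of numbers: "tx", "ty", "tz": the shift along the tool's x, y, z scaled (see below); "ax", "ay", "az": the turn, a rotation vector about the tool's x, y, z scaled (see below). In form: [{"tx": .., "ty": .., "tz": .., "ax": .., "ay": .., "az": ..}, ...]. A call has 1 to 5 rows; each row shifts and turns the commanded pose from where the row before left it, along the tool's axes as they then stand; what a row does not reach is not made up. The controller multiplies each number of a shift by 25 mm and each number of a turn by 90 degrees. A row lasts 1/8 s, in which the tool goes at most 62.5 mm and 10.7 degrees, less where a joint would pass 70% of its speed; a pose out of reach is approached as far as the arm can. A call with a number of a shift or a turn outside -1 to 1 is refused whole. A call with a gripper value outside its range is refused whole. "gripper" is the opening, from 0 (shut) to 1 (fully open), set as the call begins (left out, the last holds). The fingers move at their own pace and stop on an object; "newtons" is the grip in N (left out, the last holds). Time passes only in rows, so rows that do not move let the fingers close. It gives the time, the measured TCP pose, the force, the opening and the grip force at its end, in the units of the state.
- r.sense(): the state, without advancing time (a new reading comes with each control period).
- eyes.grab_frame(name): name is "side" or "top" or "wrist"; returns (picture, depth): 420x560x3 uint8, red, green, blue; 420x560 float32, mm along the optical axis (not along the pixel's ray), 0 where there is no reading.
- eyes.camera_info(name): a dict with "intrinsics" (3x3 intrinsics, pixels), "cam_to_world" (4x4, takes a point from camera to world coordinates). Camera axes: x right, y up, looking along -z (the intrinsics and any distortion apply to the point x, -y, -z); pixel columns grow to the right and rows downward; lengths in mm; the calibration is good to about 2 mm. A picture is of the moment at which its call begins: read the wrist's pose just before it. camera_info takes no time and is no camera call; for the wrist camera it gives the pose at the moment of the call.
- workorder.sign_off(): hands the job in; it is judged then, once.
The state is a dict: "clock": time; "qpos": joint angles; "qvel": joint speeds; "joint_efforts": joint torques, N m; "eef_pos": TCP position; "tcp_rot": TCP orientation; "contact_force": force on the tool from outside, world axes, zero at the start; "wrist_torque": the same for the moment, N m; "opening": opening from 0.0 (shut) to 1.0 (fully open); "grasp_force": force on a finger pad.
Only numpy, scipy, OpenCV 4.12 (cv2) and the standard library are available. Lean on these libraries where they do the work, as an engineer would, in place of code of your own. Each camera call takes 0.05 s, during which the arm holds its last target. There are 200 camera calls.

## Working session

There is one attempt and no reset: what is moved stays moved. The work goes in short steps, Python scripts to look and compute and a tool call to move; the robot and the scene stay as the last step left them, time stands still between calls to the robot, and variables do not carry over. Pictures are saved under pics/ and viewed, at most 10 in all, crops included, and the job is handed in when it is done.

Besides the shell and the picture viewer there is one more tool, called after "Request:" by a JSON object that holds its "fn" and its "kwargs", one argument or row to a line. step_arm: Moves the arm, as the interface text tells. Its arguments: {"type":"object","properties":{"moves":{"type":"array","items":{"type":"object","properties":{"tx":{"type":"number"},"ty":{"type":"number"},"tz":{"type":"number"},"ax":{"type":"number"},"ay":{"type":"number"},"az":{"type":"number"}}}},"gripper":{"type":"number"},"newtons":{"type":"number"}},"required":["moves"]}

```bash
mkdir -p pics; ls; python3 - <<'E'
from rig import r, eyes
import cv2, numpy as np
print(r.sense())
for n in ("side","top","wrist"):
    c=eyes.camera_info(n); print(n,np.round(c["intrinsics"],1).tolist(),np.round(c["cam_to_world"],3).tolist(), [k for k in c])
    p,d=eyes.grab_frame(n); cv2.imwrite(f"pics/{n}0.png",p[:,:,::-1]); np.save(f"pics/{n}0.npy",d); 
E
```

```text
pics
{'clock': 0.0, 'qpos': array([-1.33738699e+00,  3.53639651e-01,  1.63414328e+00, -7.85024691e-06,
        1.15522281e+00, -2.41062236e-03]), 'qvel': array([-0.00032144,  0.00027062,  0.0004338 ,  0.0007104 , -0.00267943,
        0.00167749]), 'joint_efforts': array([ 8.23314567e-04, -6.05236173e+01, -3.42064941e+01, -1.12807620e-04,
        9.31434974e-03,  7.47473017e-07]), 'eef_pos': array([ 145.91161448, -607.26271692,  255.56306108]), 'tcp_rot': array([-3.14017955e+00,  3.77115465e-06,  2.35823131e-01]), 'contact_force': array([-0.70781665, -0.00230393, -0.21375702]), 'wrist_torque': array([ 0.04023165,  0.03408273, -0.01205865]), 'grasp_force': 0.0, 'opening': 1.0013464043098435}
side [[487.6, 0.0, 284.9], [0.0, 487.6, 210.0], [0.0, 0.0, 1.0]] [[-0.85, 0.281, -0.445, 68.126], [-0.527, -0.43, 0.733, 774.911], [0.014, 0.858, 0.514, 698.106], [0.0, 0.0, 0.0, 1.0]] ['intrinsics', 'cam_to_world']
top [[516.3, 0.0, 283.1], [0.0, 516.3, 207.0], [0.0, 0.0, 1.0]] [[0.026, 0.998, -0.05, 484.843], [-1.0, 0.025, -0.017, -47.15], [-0.015, 0.051, 0.999, 1492.316], [0.0, 0.0, 0.0, 1.0]] ['intrinsics', 'cam_to_world']
wrist [[357.1, 0.0, 278.3], [0.0, 357.1, 211.4], [0.0, 0.0, 1.0]] [[0.235, 0.934, 0.268, 214.815], [-0.972, 0.226, 0.064, -589.975], [-0.001, -0.275, 0.961, 372.392], [0.0, 0.0, 0.0, 1.0]] ['intrinsics', 'cam_to_world']
```

View pics/top0.png

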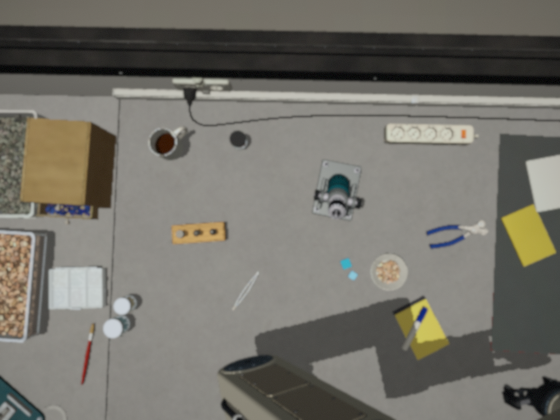

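View pics/side0.png

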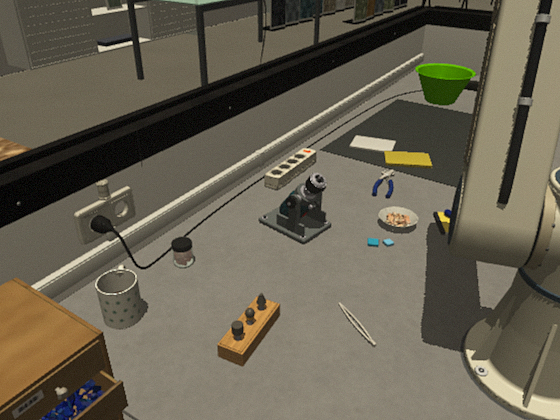

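The top view shows the rack at (200,232) and the grinder at (338,195). The side view shows the straight head at (237,328), nearest that camera (+y end), then ball and cone. The jar is at (182,252) in side, and the dish at (398,218).

```bash
cat > h.py <<'E'
from rig import r, eyes
import cv2, numpy as np
from scipy.spatial.transform import Rotation as R
def cloud(info,d):
    K=info["intrinsics"]; T=info["cam_to_world"]
    v,u=np.mgrid[:d.shape[0],:d.shape[1]]
    P=np.stack([(u-K[0,2])/K[0,0]*d,-(v-K[1,2])/K[1,1]*d,-d],-1)
    return P@T[:3,:3].T+T[:3,3]
def ray(info,u,v,z):
    K=info["intrinsics"]; T=info["cam_to_world"]
    w=T[:3,:3]@np.array([(u-K[0,2])/K[0,0],-(v-K[1,2])/K[1,1],-1]); return T[:3,3]+w*(z-T[2,3])/w[2]
E
python3 - <<'E'
from h import *
import cv2
t=cv2.imread("pics/top0.png"); s=cv2.imread("pics/side0.png")
a=cv2.resize(t[150:255,160:370],None,fx=3.8,fy=3.8,interpolation=2)[:300,:798]
a=cv2.resize(t[150:250,165:365],(800,400)); 
b=np.hstack([cv2.resize(s[285:365,210:290],(200,200)),cv2.resize(s[165:245,255:335],(200,200))])
cv2.imwrite("pics/c1.png",np.vstack([a,cv2.resize(b,(800,400))])[:600] if 0 else np.vstack([cv2.resize(a,(600,300)),cv2.resize(b,(600,300))]))
for n in ("top","side"):
    P=cloud(eyes.camera_info(n),np.load(f"pics/{n}0.npy"))
    im=t if n=="top" else s
    hsv=cv2.cvtColor(im,cv2.COLOR_BGR2HSV)
    m=cv2.inRange(hsv,(8,120,90),(22,255,255))>0
    m&=(abs(P[:,:,2]-34)<8)&(P[:,:,0]>350)&(P[:,:,0]<600)&(P[:,:,1]>0)&(P[:,:,1]<300)
    q=P[m]; print(n,"racktop",len(q),np.median(q,0),cv2.minAreaRect(q[:,:2].astype(np.float32)))
    m=(P[:,:,2]>50)&(P[:,:,2]<90)&(P[:,:,0]>350)&(P[:,:,0]<600)&(P[:,:,1]>0)&(P[:,:,1]<300)
    k,l,st,c=cv2.connectedComponentsWithStats(m.astype(np.uint8))
    for i in range(1,k):
        if st[i,4]>5: print(st[i],c[i],P[l==i].mean(0),P[l==i].min(0),P[l==i].max(0))
    # grinder
    m=(P[:,:,2]>15)&(P[:,:,0]>400)&(P[:,:,0]<700)&(P[:,:,1]<0)&(P[:,:,1]>-260)
    k,l,st,c=cv2.connectedComponentsWithStats(m.astype(np.uint8))
    for i in range(1,k):
        if st[i,4]>80: print("gr",st[i],c[i],P[l==i].mean(0),P[l==i].min(0),P[l==i].max(0))
E
```

```text
top racktop 620 [483.02169606 205.34972775  34.01622252] ((480.80902099609375, 214.60205078125), (45.83182907104492, 145.86216735839844), 5.567982196807861)
[210 229   7   7  35] [212.62857143 231.77142857] [483.04982568 170.5513565   60.7663893 ] [473.98473747 161.93234694  50.59715263] [490.8599688  179.58532779  73.22734577]
[176 231   9   8  57] [180.07017544 234.33333333] [473.64988233 259.55769943  67.11772758] [463.37091731 250.02795623  52.85690502] [482.98583329 271.21814947  76.37902448]
[193 230   7   7  37] [196.32432432 233.        ] [478.48532228 215.15872954  64.25892605] [470.06278089 207.64892121  56.92587748] [486.83645174 225.78464636  69.51796925]
gr [ 313  167   49   54 1598] [337.52753442 194.97809762] [ 591.4556199  -169.82412198  101.07796564] [ 484.8431476  -237.94134984   15.0154188 ] [ 679.25258561  -47.14962794 1492.31568892]
side racktop 1148 [471.80813532 230.21294361  32.64351382] ((480.6856384277344, 219.69546508789062), (54.72501754760742, 150.6328887939453), 6.034136772155762)
[256 294  10  11  78] [260.34615385 299.74358974] [483.13922004 178.47123558  59.14708653] [475.9663842  169.80400473  50.15713425] [492.40980307 184.26673801  70.73219182]
[244 308  10  11  81] [248.86419753 312.85185185] [478.95914445 222.78116647  61.74390057] [470.85609352 211.44823253  50.9225013 ] [488.85290038 228.78964929  68.29597748]
[231 321  12  15 159] [236.59748428 328.04402516] [474.21930693 267.51344731  62.47487115] [465.00683763 254.40416443  50.44534345] [487.2686914  276.12290981  69.43748256]
gr [ 276  173   51   66 1787] [302.41354225 204.56687185] [ 577.73008419 -147.27464001   83.78783704] [ 526.11493334 -224.09958149   15.00659659] [655.91448043 -99.99995875 170.11371286]
```

View pics/c1.png

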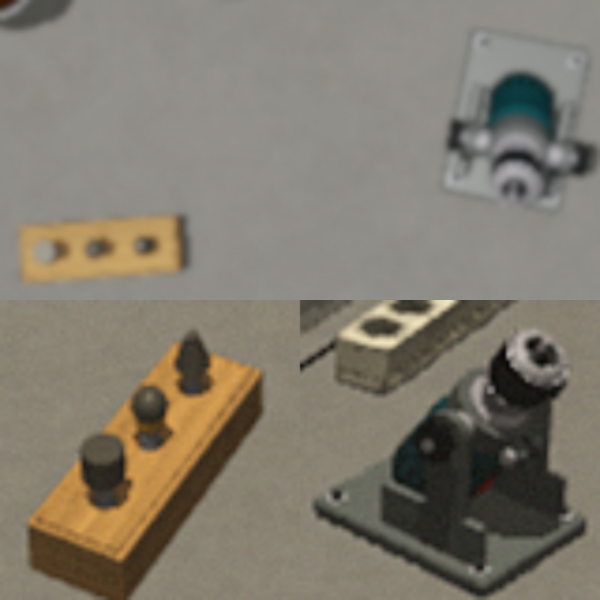

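The crop confirms the order in the rack: cylinder at the +y end, then ball, then cone. The grinder's mouth faces the robot, with the jaws visible. Next is a coarse chuck pose from both views, followed by the move.

```bash
cat >> h.py <<'E'
import json
def plan(p,Rt,n,start=None):
    """rows from the present (or start) pose to p,Rt in n rows; prints calls of 5"""
    if start is None:
        s=r.sense(); p0=np.array(s["eef_pos"]); R0=R.from_euler("xyz",s["tcp_rot"])
    else: p0,R0=start
    rv=(R0.inv()*Rt).as_rotvec(); rows=[]; pc,Rc=np.array(p0,float),R0
    for i in range(n):
        g=np.array(p0)+(np.array(p)-p0)*(i+1)/n
        t=np.round(Rc.inv().apply(g-pc)/25,2); a=np.round(Rc.inv()*(R0*R.from_rotvec(rv*(i+1)/n)) .as_rotvec()/(np.pi/2),3) if 0 else np.round((Rc.inv()*(R0*R.from_rotvec(rv*(i+1)/n))).as_rotvec()/(np.pi/2),3)
        rows.append([*t,*a]); pc=pc+Rc.apply(t*25); Rc=Rc*R.from_rotvec(a*np.pi/2)
    A=np.array(rows); print("max t %.2f  max turn deg %.1f"%(abs(A[:,:3]).max(),90*np.linalg.norm(A[:,3:],axis=1).max()))
    for x in rows: print(" ".join(f"{v:g}" for v in x))
    return pc,Rc
def down_axis(zc,x):
    """tool rotation with z = zc and x nearest to given x"""
    z=np.array(zc)/np.linalg.norm(zc); x=np.array(x,float); x-=z*(x@z); x/=np.linalg.norm(x)
    return R.from_matrix(np.stack([x,np.cross(z,x),z],1))
E
sed -i 's/a=np.round(Rc.inv().*if 0 else /a=/' h.py
python3 - <<'E'
from h import *
t=cv2.imread("pics/top0.png")
P=cloud(eyes.camera_info("top"),np.load("pics/top0.npy")); Q=cloud(eyes.camera_info("side"),np.load("pics/side0.npy"))
m=(P[:,:,2]>4)&(P[:,:,2]<14)&(P[:,:,0]>450)&(P[:,:,0]<720)&(P[:,:,1]<-60)&(P[:,:,1]>-260)
k,l,st,c=cv2.connectedComponentsWithStats(m.astype(np.uint8)); i=1+st[1:,4].argmax()
m=(P[:,:,2]>4)&(P[:,:,0]>450)&(P[:,:,0]<720)&(P[:,:,1]<-60)&(P[:,:,1]>-260)
q=P[m&(P[:,:,2]<14)]; print("plate",len(q),cv2.minAreaRect(q[:,:2].astype(np.float32)))
for nm,C in(("top",P),("side",Q)):
    m=(C[:,:,2]>105)&(C[:,:,0]>480)&(C[:,:,0]<680)&(C[:,:,1]<-90)&(C[:,:,1]>-240)&(C[:,:,2]<230)
    q=C[m]; print(nm,len(q),q.mean(0),q.min(0),q.max(0))
    for a in range(105,190,10):
        w=q[(q[:,2]>=a)&(q[:,2]<a+10)]
        if len(w): print(a,len(w),np.round(w.mean(0)),np.round(w.min(0)),np.round(w.max(0)))
E
```

```text
plate 1039 ((584.8785400390625, -159.98486328125), (199.4803466796875, 269.49566650390625), 89.95594787597656)
top 787 [ 570.76568462 -166.9900429   132.62668971] [ 524.50809314 -232.31143124  105.07413573] [ 614.93639763 -105.81237457  178.53366701]
105 173 [ 582. -169.  111.] [ 554. -232.  105.] [ 615. -106.  115.]
115 235 [ 582. -169.  119.] [ 547. -231.  115.] [ 606. -106.  125.]
125 89 [ 582. -170.  129.] [ 538. -209.  125.] [ 600. -108.  135.]
135 27 [ 559. -164.  140.] [ 525. -187.  135.] [ 580. -147.  144.]
145 82 [ 552. -164.  151.] [ 525. -186.  145.] [ 577. -144.  155.]
155 104 [ 547. -163.  160.] [ 527. -185.  155.] [ 571. -141.  165.]
165 75 [ 553. -165.  169.] [ 537. -184.  165.] [ 565. -148.  174.]
175 2 [ 556. -171.  177.] [ 552. -175.  176.] [ 560. -167.  179.]
side 625 [ 564.50077795 -145.08468235  134.24784484] [ 526.11493334 -183.36134254  105.06472724] [609.91437772 -99.99995875 170.11371286]
105 143 [ 582. -129.  110.] [ 557. -168.  105.] [ 610. -100.  115.]
115 120 [ 583. -142.  119.] [ 542. -174.  115.] [ 602. -103.  125.]
125 60 [ 564. -151.  129.] [ 534. -176.  125.] [ 599. -139.  135.]
135 68 [ 551. -147.  140.] [ 526. -183.  135.] [ 578. -135.  145.]
145 113 [ 545. -152.  150.] [ 526. -180.  145.] [ 578. -137.  155.]
155 83 [ 549. -155.  159.] [ 531. -183.  155.] [ 569. -136.  165.]
165 38 [ 556. -159.  167.] [ 546. -176.  165.] [ 565. -144.  170.]
```

```bash
python3 - <<'E'
from h import *
z=np.array([-.565,.0995,.819]); n=np.array([542,-163,158])
print(plan(n+115*z,down_axis(-z,[.17,.98,0]),20))
E
```

```text
max t 1.12  max turn deg 3.8
0.86 -0.73 0.01 -0.017 0.011 -0.036
0.89 -0.68 0 -0.017 0.011 -0.036
0.94 -0.63 0 -0.018 0.012 -0.035
0.96 -0.58 0.01 -0.017 0.011 -0.036
1 -0.53 0 -0.017 0.011 -0.036
1.03 -0.46 0.01 -0.017 0.011 -0.036
1.05 -0.41 0.02 -0.018 0.012 -0.036
1.07 -0.35 0.02 -0.017 0.011 -0.035
1.09 -0.29 0.04 -0.017 0.011 -0.036
1.1 -0.23 0.05 -0.017 0.011 -0.036
1.11 -0.16 0.06 -0.018 0.012 -0.036
1.12 -0.11 0.08 -0.017 0.011 -0.036
1.12 -0.04 0.09 -0.017 0.011 -0.036
1.12 0.01 0.12 -0.017 0.011 -0.035
1.12 0.07 0.13 -0.018 0.011 -0.036
1.11 0.14 0.16 -0.017 0.012 -0.036
1.09 0.19 0.18 -0.017 0.011 -0.036
1.08 0.24 0.21 -0.017 0.011 -0.036
1.06 0.3 0.23 -0.018 0.011 -0.035
1.04 0.36 0.26 -0.017 0.012 -0.036
(array([ 477.01997831, -151.61142598,  252.33690179]), Rotation.from_matrix(array([[ 1.71688838e-01,  8.06779480e-01,  5.65358129e-01],
                            [ 9.85151010e-01, -1.40221032e-01, -9.90734509e-02],
                            [-6.55326799e-04,  5.73972938e-01, -8.18874006e-01]])))
```

Request:
{"fn": "step_arm", "kwargs": {
  "moves": [
    {"tx": 0.8, "ty": -0.7, "ax": -0.017, "ay": 0.011, "az": -0.036},
    {"tx": 0.8, "ty": -0.7, "ax": -0.017, "ay": 0.011, "az": -0.036},
    {"tx": 0.9, "ty": -0.6, "ax": -0.017, "ay": 0.011, "az": -0.036},
    {"tx": 1, "ty": -0.6, "ax": -0.017, "ay": 0.011, "az": -0.036},
    {"tx": 1, "ty": -0.5, "ax": -0.017, "ay": 0.011, "az": -0.036}
  ],
  "gripper": 1
}}

```text
schema error: expected keys tx, ty, tz, ax, ay, az
```

Request:
{"fn": "step_arm", "kwargs": {
  "moves": [
    {"tx": 1, "ty": -0.5, "ax": -0.017, "ay": 0.011, "az": -0.036},
    {"tx": 1, "ty": -0.4, "ax": -0.017, "ay": 0.011, "az": -0.036},
    {"tx": 1, "ty": -0.4, "ax": -0.017, "ay": 0.011, "az": -0.036},
    {"tx": 1, "ty": -0.3, "ax": -0.017, "ay": 0.011, "az": -0.036},
    {"tx": 1, "ty": -0.2, "ax": -0.017, "ay": 0.011, "az": -0.036}
  ]
}}

```text
schema error: expected keys tx, ty, tz, ax, ay, az
```

Request:
{"fn": "step_arm", "kwargs": {
  "moves": [
    {"tx": 1, "ty": -0.2, "tz": 0.1, "ax": -0.017, "ay": 0.011, "az": -0.036},
    {"tx": 1, "ty": -0.1, "tz": 0.1, "ax": -0.017, "ay": 0.011, "az": -0.036},
    {"tx": 1, "ty": 0, "tz": 0.1, "ax": -0.017, "ay": 0.011, "az": -0.036},
    {"tx": 1, "ty": 0, "tz": 0.1, "ax": -0.017, "ay": 0.011, "az": -0.036},
    {"tx": 1, "ty": 0.1, "tz": 0.1, "ax": -0.017, "ay": 0.011, "az": -0.036}
  ]
}}

```text
clock: 0.78
eef_pos: [264.2, -559.8, 247.7]
tcp_rot: [2.996, -0.067, 0.528]
contact_force: [-0.1, 0.0, 0.0]
opening: 1.0
grasp_force: 0.0
```

Request:
{"fn": "step_arm", "kwargs": {
  "moves": [
    {"tx": 1, "ty": 0.1, "tz": 0.2, "ax": -0.017, "ay": 0.011, "az": -0.036},
    {"tx": 1, "ty": 0.2, "tz": 0.2, "ax": -0.017, "ay": 0.011, "az": -0.036},
    {"tx": 1, "ty": 0.2, "tz": 0.2, "ax": -0.017, "ay": 0.011, "az": -0.036},
    {"tx": 1, "ty": 0.3, "tz": 0.2, "ax": -0.017, "ay": 0.011, "az": -0.036},
    {"tx": 1, "ty": 0.3, "tz": 0.2, "ax": -0.017, "ay": 0.011, "az": -0.036}
  ]
}}

```text
clock: 1.4
eef_pos: [384.6, -509.5, 239.3]
tcp_rot: [2.838, -0.088, 0.823]
contact_force: [0.9, -0.5, -0.4]
opening: 1.0
grasp_force: 0.0
```

```bash
python3 - <<'E'
from h import *
z=np.array([-.565,.0995,.819]); n=np.array([542,-163,158])
s=r.sense(); print(s["clock"],s["eef_pos"],s["qpos"])
plan(n+115*z,down_axis(-z,[.17,.98,0]),4)
E
```

```text
1.4 [ 384.64502327 -509.53337824  239.30178564] [-1.00481261  0.27407483  1.82481868  0.22517813  0.78080838 -0.38318892]
max t 3.69  max turn deg 9.2
3.25 -1.72 -0.37 -0.044 0.028 -0.088
3.47 -1.24 -0.33 -0.043 0.028 -0.089
3.63 -0.71 -0.24 -0.044 0.028 -0.088
3.69 -0.2 -0.11 -0.043 0.028 -0.089
```

All six keys are needed in every row, so I'm replanning the remainder.

```bash
python3 - <<'E'
from h import *
z=np.array([-.565,.0995,.819]); n=np.array([542,-163,158])
plan(n+115*z,down_axis(-z,[.17,.98,0]),15)
E
```

```text
max t 0.99  max turn deg 2.5
0.87 -0.46 -0.1 -0.012 0.007 -0.024
0.88 -0.42 -0.1 -0.011 0.008 -0.023
0.9 -0.39 -0.09 -0.012 0.007 -0.024
0.92 -0.36 -0.09 -0.012 0.008 -0.023
0.93 -0.32 -0.09 -0.011 0.007 -0.024
0.94 -0.28 -0.08 -0.012 0.008 -0.023
0.95 -0.25 -0.08 -0.011 0.007 -0.024
0.96 -0.21 -0.06 -0.012 0.008 -0.024
0.97 -0.17 -0.06 -0.012 0.007 -0.023
0.98 -0.14 -0.05 -0.011 0.008 -0.024
0.98 -0.1 -0.05 -0.012 0.007 -0.023
0.98 -0.06 -0.03 -0.011 0.008 -0.024
0.99 -0.02 -0.02 -0.012 0.007 -0.024
0.99 0.01 -0.01 -0.012 0.008 -0.023
0.98 0.05 0.01 -0.011 0.007 -0.024
```

Request:
{"fn": "step_arm", "kwargs": {
  "moves": [
    {"tx": 0.9, "ty": -0.46, "tz": -0.1, "ax": -0.012, "ay": 0.008, "az": -0.024},
    {"tx": 0.9, "ty": -0.42, "tz": -0.1, "ax": -0.012, "ay": 0.008, "az": -0.024},
    {"tx": 0.9, "ty": -0.4, "tz": -0.1, "ax": -0.012, "ay": 0.008, "az": -0.024},
    {"tx": 0.9, "ty": -0.36, "tz": -0.1, "ax": -0.012, "ay": 0.008, "az": -0.024},
    {"tx": 0.9, "ty": -0.32, "tz": -0.1, "ax": -0.012, "ay": 0.008, "az": -0.024}
  ],
  "gripper": 1
}}

```text
clock: 2.02
eef_pos: [414.5, -389.6, 244.5]
tcp_rot: [2.727, -0.081, 1.021]
contact_force: [0.1, 0.2, -0.2]
opening: 0.999
grasp_force: 0.0
```

Request:
{"fn": "step_arm", "kwargs": {
  "moves": [
    {"tx": 0.95, "ty": -0.28, "tz": -0.08, "ax": -0.012, "ay": 0.008, "az": -0.024},
    {"tx": 0.95, "ty": -0.25, "tz": -0.08, "ax": -0.012, "ay": 0.008, "az": -0.024},
    {"tx": 0.95, "ty": -0.2, "tz": -0.06, "ax": -0.012, "ay": 0.008, "az": -0.024},
    {"tx": 0.95, "ty": -0.16, "tz": -0.06, "ax": -0.012, "ay": 0.008, "az": -0.024},
    {"tx": 0.95, "ty": -0.14, "tz": -0.05, "ax": -0.012, "ay": 0.008, "az": -0.024}
  ]
}}

```text
clock: 2.65
eef_pos: [444.5, -271.3, 249.2]
tcp_rot: [2.619, -0.052, 1.218]
contact_force: [0.3, -0.6, 0.8]
opening: 1.004
grasp_force: 0.0
```

Request:
{"fn": "step_arm", "kwargs": {
  "moves": [
    {"tx": 0.98, "ty": -0.1, "tz": -0.05, "ax": -0.012, "ay": 0.007, "az": -0.024},
    {"tx": 0.98, "ty": -0.06, "tz": -0.03, "ax": -0.011, "ay": 0.007, "az": -0.024},
    {"tx": 1, "ty": -0.02, "tz": -0.02, "ax": -0.012, "ay": 0.007, "az": -0.024},
    {"tx": 1, "ty": 0, "tz": 0, "ax": -0.012, "ay": 0.008, "az": -0.023},
    {"tx": 1, "ty": 0.05, "tz": 0, "ax": -0.011, "ay": 0.007, "az": -0.024}
  ]
}}

```text
clock: 3.28
eef_pos: [474.4, -150.8, 253.7]
tcp_rot: [2.523, 0.002, 1.406]
contact_force: [-0.0, 0.2, 0.0]
opening: 1.001
grasp_force: 0.0
```

Request:
{"fn": "step_arm", "kwargs": {
  "moves": [
    {"tx": 0.5, "ty": 0, "tz": 0, "ax": 0, "ay": 0, "az": 0},
    {"tx": 0, "ty": 0, "tz": 0, "ax": 0, "ay": 0, "az": 0}
  ]
}}

```text
clock: 3.52
eef_pos: [476.5, -138.7, 253.6]
tcp_rot: [2.524, 0.001, 1.406]
contact_force: [0.5, -0.2, -0.3]
opening: 0.999
grasp_force: 0.0
```

```bash
python3 - <<'E'
from h import *
s=r.sense(); print(s["clock"],s["eef_pos"],s["qpos"])
c=eyes.camera_info("wrist"); p,d=eyes.grab_frame("wrist"); cv2.imwrite("pics/w1.png",p[:,:,::-1]); np.savez("pics/w1.npz",d=d,K=c["intrinsics"],T=c["cam_to_world"],e=s["eef_pos"],q=s["tcp_rot"])
print(d[200:240:20,240:320:20])
E
```

```text
3.525 [ 476.46096444 -138.67223549  253.63144338] [-0.35639656 -0.07346034  2.30037419  0.35071186  0.32428479 -0.49181766]
[[303.20187 276.88916 244.09471 260.9342 ]
 [310.41782 244.69534 277.07278 242.56726]]
```

View pics/w1.png

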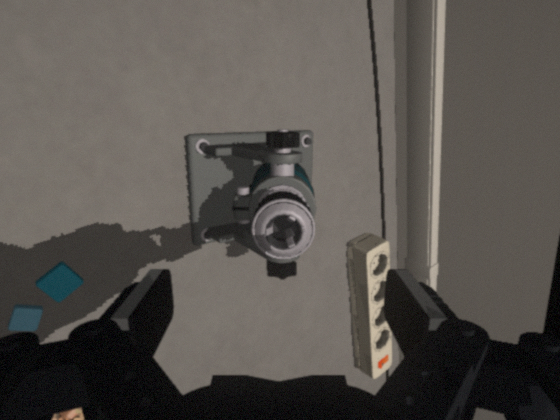

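The wrist view shows the chuck mouth at about (284,229), nose ring radius about 28 px, the plate at (188–314,130–245), and the two knobs at (283,138) and (282,268).

```bash
python3 - <<'E'
from h import *
f=np.load("pics/w1.npz"); info=dict(intrinsics=f["K"],cam_to_world=f["T"]); C=cloud(info,f["d"]); im=cv2.imread("pics/w1.png")
# plate yaw
m=((C[:,:,2]>4)&(C[:,:,2]<14)).astype(np.uint8); m[:, :180]=0; m[:,325:]=0; m[:120]=0;m[255:]=0
q=C[m>0]; print("plate z",np.median(q[:,2]),len(q),cv2.minAreaRect(q[:,:2].astype(np.float32)))
m=((C[:,:,2]>3)).astype(np.uint8); m[:, :180]=0; m[:,325:]=0; m[:120]=0;m[255:]=0
# plate left edge in the image -> yaw from line fit
e=[]
for v in range(150,225,3):
    u=np.where((C[v,180:230,2]>4)&(C[v,180:230,2]<14))[0]
    if len(u): e.append(C[v,180+u[0]])
e=np.array(e); g=np.polyfit(e[:,1],e[:,0],1); print("edge -x side: dx/dy",g, "yaw deg",np.degrees(np.arctan(g[0])))
e=[]
for u in range(205,265,3):
    v=np.where((C[125:150,u,2]>4)&(C[125:150,u,2]<14))[0]
    if len(v): e.append(C[125+v[0],u])
e=np.array(e); g=np.polyfit(e[:,0],e[:,1],1); print("edge y side: dy/dx",g,np.degrees(np.arctan(g[0])))
z=np.array([-.565,.0995,.819])
for it in range(3):
    S=C@z; w=np.zeros(S.shape,bool); w[195:265,248:322]=1
    w&=(C[:,:,2]>100)
    top=np.percentile(S[w],97); k=w&(S>top-2.5); q=C[k]
    c=q.mean(0); U,s,V=np.linalg.svd(q-c); n=V[2]*np.sign(V[2][2]); print("face",len(q),c,"normal",n,s, "lean",np.degrees(np.arccos(n[2])),"az",np.degrees(np.arctan2(n[1],-n[0])))
    Rf=down_axis(-z,[.17,.98,0]).as_matrix(); xy=q@Rf[:,:2]; (a,b),rad=cv2.minEnclosingCircle(xy.astype(np.float32)); med=np.median(q@z)
    print("centre",Rf[:,0]*a+Rf[:,1]*b+z*med,"rad",rad,np.percentile(np.hypot(*(xy-[a,b]).T),[2,50,98]))
    break
E
```

```text
plate z 13.063788945888746 4745 ((616.489013671875, -171.9214630126953), (115.14391326904297, 159.94749450683594), 80.45618438720703)
edge -x side: dx/dy [1.68564026e-01 5.64950957e+02] yaw deg 9.568062088427535
edge y side: dy/dx [-0.17367367 -6.98900696] -9.852494049816752
face 1147 [ 542.46582714 -157.80218251  163.86816216] normal [-0.32816323 -0.88752982  0.32341879] [984.04229773 347.3942073  324.0400987 ] lean 71.13019471912628 az -69.70817892449288
centre [ 548.31869968 -129.22051305  160.4559859 ] rad 48.9579963684082 [15.20345925 33.45478255 48.02476554]
```

```bash
python3 - <<'E'
from h import *
from scipy.optimize import least_squares
f=np.load("pics/w1.npz"); info=dict(intrinsics=f["K"],cam_to_world=f["T"]); C=cloud(info,f["d"])
a=np.radians(9.7); l=np.radians(35); z=np.array([-np.sin(l)*np.cos(a),np.sin(l)*np.sin(a),np.cos(l)])
Rf=down_axis(-z,[.17,.98,0]).as_matrix()
v,u=np.mgrid[:420,:560]; w=np.hypot(u-284,v-229)<36
S=C@z
h,b=np.histogram(S[w],bins=np.arange(-220,-80,4)); print([(int(x),int(y)) for x,y in zip(b,h) if y])
g=cv2.cvtColor(cv2.imread("pics/w1.png"),cv2.COLOR_BGR2GRAY)
k=cv2.Canny(g,60,150); 
cs=cv2.HoughCircles(g[180:280,230:340],cv2.HOUGH_GRADIENT,1,5,param1=120,param2=15,minRadius=12,maxRadius=36); print(cs[0][:8]+[230,180,0])
cv2.imwrite("pics/w1c.png",cv2.resize(cv2.imread("pics/w1.png")[180:280,230:340],(660,600),interpolation=cv2.INTER_CUBIC))
E
```

```text
[(-220, 110), (-216, 65), (-212, 82), (-208, 77), (-204, 73), (-200, 195), (-196, 1364), (-192, 1020)]
[[283.5        230.5         32.09999847]
 [280.5        223.5         32.09999847]
 [281.5        217.5         26.60000038]
 [288.5        225.5         25.20000076]
 [278.5        231.5         32.09999847]
 [284.5        236.5         26.60000038]
 [276.5        226.5         24.29999924]
 [285.5        241.5         27.5       ]]
```

View pics/w1c.png

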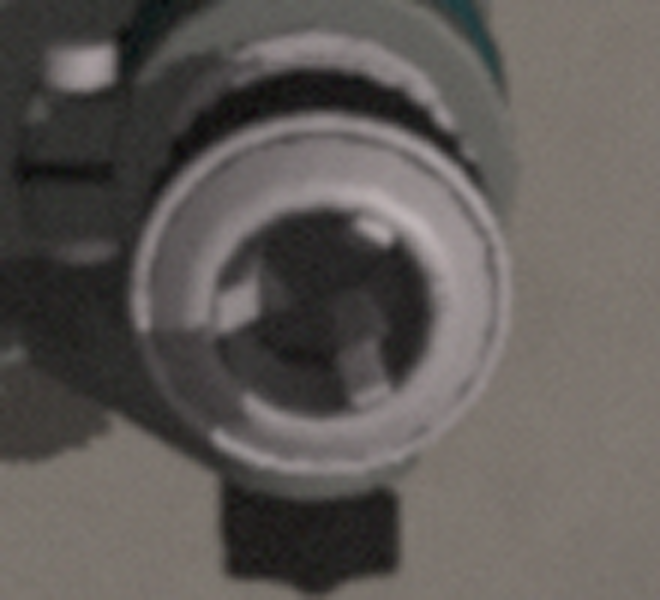

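The crop shows the pale front face, outer ring about 62 px wide centred near (283.7,229), with the mouth near (284.5,232) and three jaws inside. I'm checking which ring lies at which depth along the axis.

```bash
cat > ch.py <<'E'
from h import *
a=np.radians(9.7); l=np.radians(35); zc=np.array([-np.sin(l)*np.cos(a),np.sin(l)*np.sin(a),np.cos(l)])
Rf=down_axis(-zc,[.17,.98,0])
E
python3 - <<'E'
from ch import *
f=np.load("pics/w1.npz"); info=dict(intrinsics=f["K"],cam_to_world=f["T"]); C=cloud(info,f["d"])
v,u=np.mgrid[:420,:560]; S=C@zc; M=Rf.as_matrix()
w=(np.hypot(u-284,v-229)<40)&(S>-206)
for it in range(4):
    k=w&(S>-200)
    xy=C[k]@M[:,:2]
    (x,y),rad=cv2.minEnclosingCircle(xy.astype(np.float32)); 
    D=np.hypot(C@M[:,0]-x,C@M[:,1]-y); w=w&(D<24)
    print("enc",x,y,rad)
for c in range(0,26,1):
    s=S[w&(D>=c)&(D<c+1)]
    if len(s): print(c,len(s),np.round(np.percentile(s,[10,50,90]),1))
# plane fit of the outer annulus and nose annulus
for lo,hi in((11.5,15),(17,21)):
    q=C[w&(D>lo)&(D<hi)]; q=q[abs(q@zc-np.median(q@zc))<2]; c=q.mean(0); n=np.linalg.svd(q-c)[2][2]; n*=np.sign(n[2]); print(lo,hi,len(q),c,"lean",np.degrees(np.arccos(n[2])),"az",np.degrees(np.arctan2(n[1],-n[0])),"S",np.median(q@zc))
E
```

```text
enc -36.1160888671875 551.3197021484375 51.77083969116211
enc -51.805091857910156 552.7185668945312 17.707033157348633
enc -51.805091857910156 552.7185668945312 17.707033157348633
enc -51.805091857910156 552.7185668945312 17.707033157348633
0 5 [-191.1 -191.  -190. ]
1 18 [-191.2 -190.8 -189.9]
2 26 [-193.1 -190.9 -189.7]
3 38 [-192.9 -190.9 -189.9]
4 45 [-193.  -191.7 -190.2]
5 59 [-194.  -191.9 -189.9]
6 78 [-194.9 -192.8 -190.2]
7 81 [-195.7 -192.9 -190.3]
8 102 [-200.1 -194.5 -190.7]
9 115 [-202.4 -194.5 -190.9]
10 82 [-199.3 -194.1 -190.5]
11 81 [-201.8 -193.9 -190.3]
12 67 [-199.8 -194.4 -190.6]
13 52 [-200.5 -194.4 -191.3]
14 50 [-198.4 -194.6 -192.7]
15 28 [-202.3 -195.3 -193.9]
16 24 [-201.1 -195.6 -194.6]
17 7 [-200.  -196.  -195.4]
11.5 15 121 [ 547.39771817 -145.23022814  157.42949482] lean 39.938940839629886 az 36.70628955995995 S -194.692884757952
17 21 5 [ 550.74229001 -147.26222832  158.60010784] lean 45.83304479187255 az 48.177825064894876 S -195.75361278475765
```

```bash
python3 - <<'E'
from ch import *
f=np.load("pics/w1.npz"); K=f["K"];T=f["T"]; C=cloud(dict(intrinsics=K,cam_to_world=T),f["d"])
S=C@zc; M=Rf.as_matrix()
def onplane(u,v,s):
    w=T[:3,:3]@np.array([(u-K[0,2])/K[0,0],-(v-K[1,2])/K[1,1],-1]); return T[:3,3]+w*((s-T[:3,3]@zc)/(w@zc))
p=onplane(283.7,229,-193); print(p)
x,y=p@M[:,0],p@M[:,1]
for it in range(3):
    D=np.hypot(C@M[:,0]-x,C@M[:,1]-y); k=(D<27)&(S>-199)&(S<-185)
    h=C[k]; xx=h@M[:,0]; yy=h@M[:,1]; x=(np.percentile(xx,.5)+np.percentile(xx,99.5))/2; y=(np.percentile(yy,.5)+np.percentile(yy,99.5))/2
    print(x,y,np.ptp(np.percentile(xx,[.5,99.5])),np.ptp(np.percentile(yy,[.5,99.5])), M[:,0]*x+M[:,1]*y-zc*193)
D=np.hypot(C@M[:,0]-x,C@M[:,1]-y)
for c in range(0,27):
    s=S[(D>=c)&(D<c+1)]; print(c,len(s),np.round(np.percentile(s,[10,50,90]),1))
# rays of image circles onto planes: outer ring (135..510, ~110..475)/6
for nm,u,v,s in(("sleeve ctr",230+322/6,180+292/6,-196),("mouth",230+325/6,180+312/6,-191)): print(nm,u,v,onplane(u,v,s)@M[:,:2])
E
```

```text
[ 545.73254314 -158.92344434  159.80286418]
-64.65500453773474 554.1234360377948 42.99163303106153 42.713068329275416 [ 545.35131886 -159.94552514  159.6603269 ]
-64.65500453773474 554.1234360377948 42.99163303106153 42.713068329275416 [ 545.35131886 -159.94552514  159.6603269 ]
-64.65500453773474 554.1234360377948 42.99163303106153 42.713068329275416 [ 545.35131886 -159.94552514  159.6603269 ]
0 4 [-224.7 -224.1 -223.8]
1 8 [-224.5 -224.  -223.6]
2 21 [-224.9 -223.9 -223.1]
3 16 [-224.3 -223.7 -222.9]
4 14 [-225.2 -224.2 -223.2]
5 26 [-225.  -224.  -222.7]
6 20 [-224.2 -223.6 -223.2]
7 68 [-224.7 -221.  -196.5]
8 126 [-221.3 -209.7 -194.8]
9 121 [-219.9 -196.4 -192.7]
10 166 [-220.1 -194.5 -191.8]
11 189 [-219.3 -192.1 -190.8]
12 186 [-219.7 -191.1 -190.1]
13 198 [-215.8 -190.7 -189.8]
14 201 [-191.6 -190.5 -189.7]
15 187 [-191.7 -190.9 -189.9]
16 219 [-193.  -191.5 -190.6]
17 258 [-223.2 -192.6 -191.6]
18 250 [-247.8 -193.5 -192.6]
19 292 [-247.9 -194.4 -193.3]
20 701 [-247.4 -194.8  -23.5]
21 2003 [-216.9  -23.7  -16.7]
22 1825 [-200.1  -20.7  -15.9]
23 1081 [-248.7  -20.3  -16. ]
24 791 [-249.5  -21.1  -16.3]
25 639 [-249.8  -21.5  -16.6]
26 526 [-250.1  -22.   -16.4]
sleeve ctr 283.6666666666667 228.66666666666666 [-64.3490923  554.41989796]
mouth 284.1666666666667 232.0 [-65.08192093 554.66767549]
```

```bash
cat >> ch.py <<'E'
O=Rf.as_matrix()[:,0]*-64.7+Rf.as_matrix()[:,1]*554.3-zc*224
b=np.radians(5.8); Rk=down_axis([0,0,-1],[-np.sin(b),np.cos(b),0])
E
python3 - <<'E'
from ch import *
print("chuck",O, "nose",O+33.5*zc)
print(plan([474,262,170],Rk,17)[0])
E
```

```text
chuck [ 563.01283375 -163.01047257  134.36783417] nose [ 544.07272827 -159.77298106  161.80942765]
max t 0.95  max turn deg 2.3
0.93 -0.24 0.07 0.023 0.003 -0.01
0.93 -0.23 0.08 0.023 0.003 -0.009
0.94 -0.21 0.09 0.023 0.003 -0.01
0.94 -0.2 0.1 0.023 0.004 -0.01
0.94 -0.17 0.12 0.023 0.003 -0.009
0.95 -0.16 0.12 0.023 0.003 -0.01
0.94 -0.13 0.14 0.023 0.003 -0.009
0.95 -0.12 0.14 0.023 0.003 -0.01
0.94 -0.1 0.16 0.023 0.003 -0.01
0.95 -0.08 0.16 0.023 0.003 -0.009
0.95 -0.06 0.17 0.023 0.003 -0.01
0.95 -0.03 0.17 0.023 0.004 -0.01
0.95 -0.02 0.18 0.023 0.003 -0.009
0.94 0.01 0.19 0.023 0.003 -0.01
0.95 0.02 0.19 0.023 0.003 -0.01
0.94 0.05 0.19 0.023 0.003 -0.009
0.94 0.07 0.19 0.023 0.003 -0.01
[474.07896606 261.92035652 170.10987609]
```

Request:
{"fn": "step_arm", "kwargs": {
  "moves": [
    {"tx": 0.93, "ty": -0.24, "tz": 0.07, "ax": 0.023, "ay": 0.003, "az": -0.01},
    {"tx": 0.93, "ty": -0.23, "tz": 0.08, "ax": 0.023, "ay": 0.003, "az": -0.01},
    {"tx": 0.94, "ty": -0.21, "tz": 0.09, "ax": 0.023, "ay": 0.003, "az": -0.01},
    {"tx": 0.94, "ty": -0.2, "tz": 0.1, "ax": 0.023, "ay": 0.003, "az": -0.01},
    {"tx": 0.94, "ty": -0.17, "tz": 0.12, "ax": 0.023, "ay": 0.003, "az": -0.01}
  ]
}}

```text
clock: 4.2
eef_pos: [475.9, -21.7, 228.8]
tcp_rot: [2.707, 0.02, 1.484]
contact_force: [0.4, -0.4, 0.1]
opening: 0.997
grasp_force: 0.0
```

Request:
{"fn": "step_arm", "kwargs": {
  "moves": [
    {"tx": 0.95, "ty": -0.16, "tz": 0.12, "ax": 0.023, "ay": 0.003, "az": -0.01},
    {"tx": 0.95, "ty": -0.13, "tz": 0.14, "ax": 0.023, "ay": 0.003, "az": -0.01},
    {"tx": 0.95, "ty": -0.12, "tz": 0.14, "ax": 0.023, "ay": 0.003, "az": -0.01},
    {"tx": 0.95, "ty": -0.1, "tz": 0.16, "ax": 0.023, "ay": 0.003, "az": -0.01},
    {"tx": 0.95, "ty": -0.08, "tz": 0.16, "ax": 0.023, "ay": 0.003, "az": -0.01}
  ]
}}

```text
clock: 4.82
eef_pos: [475.1, 97.0, 203.7]
tcp_rot: [2.89, 0.024, 1.566]
contact_force: [0.6, -0.5, -0.4]
opening: 1.001
grasp_force: 0.0
```

Request:
{"fn": "step_arm", "kwargs": {
  "moves": [
    {"tx": 0.95, "ty": -0.06, "tz": 0.17, "ax": 0.023, "ay": 0.003, "az": -0.01},
    {"tx": 0.95, "ty": -0.03, "tz": 0.17, "ax": 0.023, "ay": 0.003, "az": -0.01},
    {"tx": 0.95, "ty": -0.02, "tz": 0.18, "ax": 0.023, "ay": 0.003, "az": -0.01},
    {"tx": 0.94, "ty": 0.01, "tz": 0.19, "ax": 0.023, "ay": 0.003, "az": -0.01},
    {"tx": 0.95, "ty": 0.02, "tz": 0.19, "ax": 0.023, "ay": 0.003, "az": -0.01}
  ]
}}

```text
clock: 5.45
eef_pos: [474.0, 215.5, 178.4]
tcp_rot: [3.073, 0.013, 1.647]
contact_force: [-0.1, 0.0, -0.4]
opening: 1.0
grasp_force: 0.0
```

Request:
{"fn": "step_arm", "kwargs": {
  "moves": [
    {"tx": 0.94, "ty": 0.05, "tz": 0.19, "ax": 0.023, "ay": 0.003, "az": -0.01},
    {"tx": 0.94, "ty": 0.07, "tz": 0.19, "ax": 0.023, "ay": 0.003, "az": -0.01},
    {"tx": 0, "ty": 0, "tz": 0, "ax": 0, "ay": 0, "az": 0},
    {"tx": 0, "ty": 0, "tz": 0, "ax": 0, "ay": 0, "az": 0}
  ],
  "gripper": 0.6
}}

```text
clock: 5.95
eef_pos: [473.2, 261.1, 168.5]
tcp_rot: [-3.139, 0.006, 1.678]
contact_force: [0.1, 0.1, -0.4]
opening: 0.599
grasp_force: 0.0
```

```bash
python3 - <<'E'
from ch import *
s=r.sense(); print(s["clock"],s["eef_pos"],s["tcp_rot"],s["qpos"])
c=eyes.camera_info("wrist"); p,d=eyes.grab_frame("wrist"); cv2.imwrite("pics/w2.png",p[:,:,::-1]); C=cloud(c,d)
m=(C[:,:,2]>44)&(C[:,:,2]<85)&(np.hypot(C[:,:,0]-474,C[:,:,1]-240)<110)
k,l,st,cc=cv2.connectedComponentsWithStats(m.astype(np.uint8))
for i in range(1,k):
    if st[i,4]>60:
        q=C[l==i]; top=np.percentile(q[:,2],90); t=q[q[:,2]>top-2.5]; print(st[i],cc[i],"top z",top,"top-face",t.mean(0),(np.percentile(t,1,axis=0)+np.percentile(t,99,axis=0))/2,np.percentile(t,99,axis=0)-np.percentile(t,1,axis=0))
q=C[(abs(C[:,:,2]-34)<4)&(abs(C[:,:,0]-478)<45)&(abs(C[:,:,1]-217)<90)]; print("rack",np.median(q[:,2]),cv2.minAreaRect(q[:,:2].astype(np.float32)))
E
```

```text
5.95 [473.22168514 261.14980375 168.5352964 ] [-3.13893054  0.00580517  1.67821951] [ 0.50403401  0.32905109  1.89084571 -0.00541133  0.9264009   0.39987941]
[ 269  198   34   38 1027] [285.16260954 216.60856865] top z 67.99010395647817 top-face [478.43451645 264.04226357  67.19390778] [478.46363125 263.79955089  67.24521248] [20.00447976 20.05891384  2.79518207]
[271 261  27  31 629] [284.13672496 276.39586645] top z 66.92940144481086 top-face [482.83100604 219.65759431  66.06336361] [483.0375299  219.67962417  66.45559411] [13.02294617 13.23632329  4.00001822]
[271 315  26  32 578] [283.3650519  329.11418685] top z 68.69140816043443 top-face [487.25535632 175.33181416  68.53164384] [487.45657242 174.9651212   68.30975631] [8.09157159 7.12024531 4.09056413]
rack 33.111921893919856 ((482.9974060058594, 218.8976287841797), (53.99876403808594, 150.03839111328125), 5.7450456619262695)
```

View pics/w2.png

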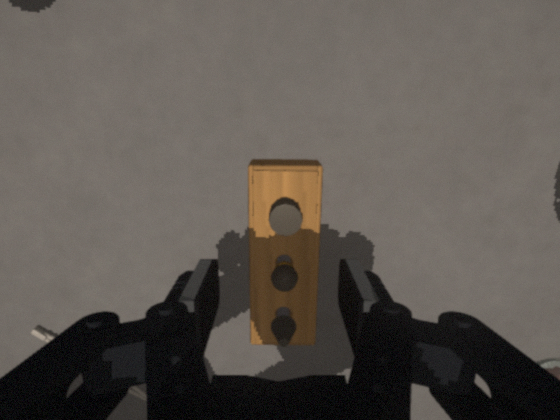

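The wrist view shows the straight head at (285,217), with ball (284,276) and cone (283,329) behind it, and the fingers straddling clear of the rack. Rack size, 54×150 with its top at 33–34, and head top z of 68 match the given data.

```bash
python3 - <<'E'
from ch import *
print(plan([478.3,263.9,70],Rk,5)[0])
E
```

```text
max t 0.79  max turn deg 0.2
0.02 0.05 0.79 -0 0.001 0.001
0.03 0.04 0.79 -0.001 0 0
0.02 0.04 0.79 0 0.001 0.001
0.02 0.05 0.79 -0 0.001 0.001
0.02 0.04 0.79 -0.001 0.001 0.001
[478.27210446 263.8457998   69.94385712]
```

Request:
{"fn": "step_arm", "kwargs": {
  "moves": [
    {"tx": 0.06, "ty": 0.11, "tz": 0.5, "ax": 0, "ay": 0.001, "az": 0.001},
    {"tx": 0.05, "ty": 0.11, "tz": 0.75, "ax": 0, "ay": 0.001, "az": 0.001},
    {"tx": 0, "ty": 0, "tz": 0.9, "ax": 0, "ay": 0.001, "az": 0},
    {"tx": 0, "ty": 0, "tz": 0.9, "ax": 0, "ay": 0.001, "az": 0},
    {"tx": 0, "ty": 0, "tz": 0.9, "ax": 0, "ay": 0, "az": 0}
  ]
}}

```text
clock: 6.62
eef_pos: [478.0, 264.0, 68.1]
tcp_rot: [-3.139, -0.001, 1.674]
contact_force: [-0.1, -0.2, 1.0]
opening: 0.598
grasp_force: 0.0
```

Request:
{"fn": "step_arm", "kwargs": {
  "moves": [
    {"tx": 0, "ty": 0, "tz": 0, "ax": 0, "ay": 0, "az": 0},
    {"tx": 0, "ty": 0, "tz": 0, "ax": 0, "ay": 0, "az": 0}
  ]
}}

```text
clock: 6.88
eef_pos: [478.6, 264.5, 70.0]
tcp_rot: [-3.139, -0.001, 1.675]
contact_force: [0.8, 0.3, 0.3]
opening: 0.598
grasp_force: 0.0
```

Request:
{"fn": "step_arm", "kwargs": {
  "moves": [
    {"tx": 0, "ty": 0, "tz": 0, "ax": 0, "ay": 0, "az": 0},
    {"tx": 0, "ty": 0, "tz": 0, "ax": 0, "ay": 0, "az": 0},
    {"tx": 0, "ty": 0, "tz": 0, "ax": 0, "ay": 0, "az": 0},
    {"tx": 0, "ty": 0, "tz": 0, "ax": 0, "ay": 0, "az": 0}
  ],
  "gripper": 0.1,
  "newtons": 40
}}

```text
clock: 7.38
eef_pos: [478.9, 264.8, 70.8]
tcp_rot: [-3.141, -0.001, 1.675]
contact_force: [-0.7, 0.5, 6.9]
opening: 0.24
grasp_force: 39.0
```

Request:
{"fn": "step_arm", "kwargs": {
  "moves": [
    {"tx": 0, "ty": 0, "tz": -0.4, "ax": 0, "ay": 0, "az": 0},
    {"tx": 0, "ty": 0, "tz": -1, "ax": 0, "ay": 0, "az": 0},
    {"tx": 0, "ty": 0, "tz": -1, "ax": 0, "ay": 0, "az": 0},
    {"tx": 0, "ty": 0, "tz": -1, "ax": 0, "ay": 0, "az": 0},
    {"tx": 0, "ty": 0, "tz": -1, "ax": 0, "ay": 0, "az": 0}
  ]
}}

```text
clock: 8.0
eef_pos: [478.6, 264.3, 181.4]
tcp_rot: [-3.14, -0.001, 1.675]
contact_force: [-0.1, 0.2, -0.9]
opening: 0.24
grasp_force: 39.2
```

Request:
{"fn": "step_arm", "kwargs": {
  "moves": [
    {"tx": 0, "ty": 0, "tz": -1, "ax": 0, "ay": 0, "az": 0},
    {"tx": 0, "ty": 0, "tz": -0.5, "ax": 0, "ay": 0, "az": 0},
    {"tx": 0, "ty": 0, "tz": 0, "ax": 0, "ay": 0, "az": 0}
  ]
}}

```text
clock: 8.38
eef_pos: [479.1, 264.6, 218.3]
tcp_rot: [-3.141, -0.001, 1.675]
contact_force: [0.5, 0.4, -1.5]
opening: 0.239
grasp_force: 39.2
```

```bash
python3 - <<'E'
from ch import *
s=r.sense(); print(s["clock"],s["eef_pos"],s["tcp_rot"],s["opening"])
c=eyes.camera_info("wrist"); p,d=eyes.grab_frame("wrist"); cv2.imwrite("pics/w3.png",p[:,:,::-1]); 
np.savez("pics/w3.npz",d=d,K=c["intrinsics"],T=c["cam_to_world"],e=s["eef_pos"],q=s["tcp_rot"])
T=R.from_euler("xyz",s["tcp_rot"]).inv(); C=T.apply((cloud(c,d)-s["eef_pos"]).reshape(-1,3)).reshape(420,560,3)
for v in range(220,345,6):
    w=np.where((np.abs(C[v,:,1])<14)&(np.abs(C[v,:,0])<20)&(C[v,:,2]<75)&(C[v,:,2]>-20))[0]
    if len(w): print(v,w[0],w[-1],np.round(np.median(C[v,w],0),1),np.round(C[v,w,1].min(),1),np.round(C[v,w,1].max(),1))
i=cv2.cvtColor(p,cv2.COLOR_RGB2BGR)[200:400,150:410]; cv2.imwrite("pics/w3c.png",cv2.resize(i,(780,600)))
E
```

```text
8.375 [479.05282309 264.58410633 218.26907117] [-3.14091900e+00 -1.48280724e-03  1.67480965e+00] 0.23917272639113335
244 268 284 [ 3.2  0.1 57.3] -4.2 4.4
250 267 285 [ 3.2 -0.1 49.2] -4.6 4.7
256 242 308 [ 4.  -1.2 39.8] -13.7 13.7
262 241 310 [10.2 -0.7 18.9] -13.6 14.0
268 239 311 [ 9.4 -0.2 14.9] -13.8 13.8
274 238 312 [ 9.1 -0.2 10. ] -13.7 13.8
280 236 313 [ 9.2 -0.3  4.7] -13.8 13.6
286 235 314 [ 7.3 -0.1  3.7] -13.6 13.7
292 233 316 [ 5.  -0.1  3.4] -13.8 13.9
298 231 316 [ 2.5 -0.5  3.4] -13.7 13.8
304 229 319 [-0.  -0.5  3.3] -13.8 13.8
310 240 317 [-2.5  1.4  3.2] -11.3 13.9
316 240 317 [-5.3  1.4  3.5] -10.8 13.6
322 240 317 [-7.8  1.4  3.3] -10.7 13.3
328 240 317 [-7.5  1.2 -1.1] -10.7 13.4
334 240 316 [ -2.8  -8.9 -11.5] -10.7 13.3
340 242 316 [ -4.9  11.6 -11.8] -10.5 13.3
```

View pics/w3c.png

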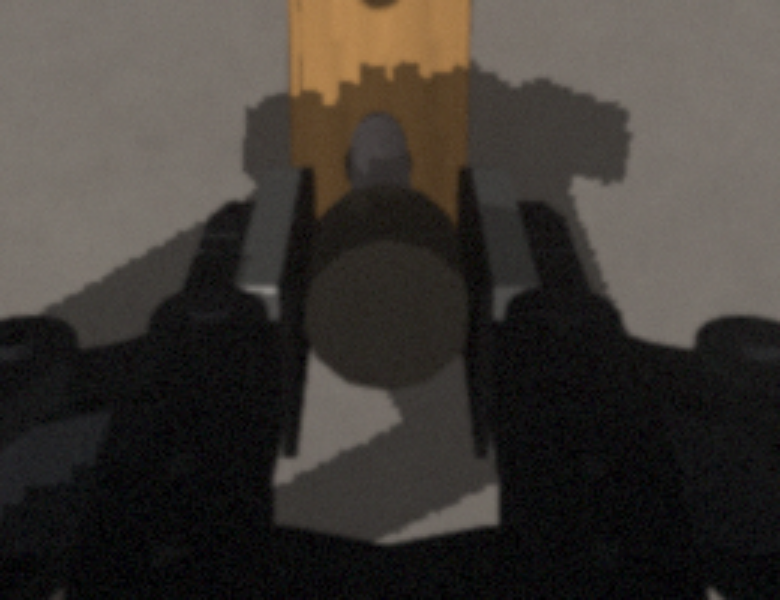

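The head is held straight between the pads: its top face sits 3.3 mm ahead of the TCP, with its axis about 1.6 mm toward −tool x. The shank tip is at about (276,244). Now to the pre-insertion pose.

```bash
cat >> ch.py <<'E'
off=np.array([-1.6,0,65.3])
def tcp_for(h): return O+h*zc-Rf.apply(off)
E
python3 - <<'E'
from ch import *
print(plan(tcp_for(52),Rf,18)[0], tcp_for(0))
E
```

```text
max t 0.93  max turn deg 2.2
-0.92 -0.06 -0.03 -0.022 -0.003 0.009
-0.92 -0.04 -0.03 -0.021 -0.003 0.01
-0.92 -0.02 -0.02 -0.022 -0.003 0.009
-0.92 -0.01 -0.02 -0.021 -0.003 0.01
-0.93 -0 -0.02 -0.022 -0.003 0.009
-0.92 0.02 -0.01 -0.021 -0.003 0.01
-0.92 0.03 -0 -0.022 -0.003 0.009
-0.92 0.04 -0 -0.021 -0.003 0.009
-0.92 0.06 0 -0.022 -0.003 0.01
-0.92 0.07 0.01 -0.021 -0.003 0.009
-0.92 0.09 0.02 -0.022 -0.002 0.01
-0.92 0.09 0.03 -0.022 -0.003 0.009
-0.91 0.11 0.03 -0.021 -0.003 0.01
-0.92 0.13 0.04 -0.022 -0.003 0.009
-0.91 0.13 0.05 -0.021 -0.003 0.009
-0.91 0.14 0.06 -0.022 -0.003 0.01
-0.9 0.16 0.07 -0.021 -0.003 0.009
-0.9 0.17 0.08 -0.022 -0.003 0.01
[ 497.04749079 -149.98690537  230.35828041] [ 526.36595166 -155.12310339  187.86031439]
```

Request:
{"fn": "step_arm", "kwargs": {
  "moves": [
    {"tx": -0.92, "ty": -0.06, "tz": -0.03, "ax": -0.022, "ay": -0.003, "az": 0.009},
    {"tx": -0.92, "ty": -0.04, "tz": -0.03, "ax": -0.022, "ay": -0.003, "az": 0.01},
    {"tx": -0.92, "ty": -0.02, "tz": -0.02, "ax": -0.021, "ay": -0.003, "az": 0.009},
    {"tx": -0.92, "ty": -0.01, "tz": -0.02, "ax": -0.022, "ay": -0.003, "az": 0.01},
    {"tx": -0.92, "ty": 0, "tz": -0.02, "ax": -0.022, "ay": -0.003, "az": 0.009}
  ]
}}

```text
clock: 9.05
eef_pos: [483.1, 148.5, 220.0]
tcp_rot: [2.973, 0.017, 1.599]
contact_force: [-0.2, -0.1, -1.0]
opening: 0.24
grasp_force: 39.2
```

Request:
{"fn": "step_arm", "kwargs": {
  "moves": [
    {"tx": -0.92, "ty": 0.02, "tz": -0.01, "ax": -0.021, "ay": -0.003, "az": 0.01},
    {"tx": -0.92, "ty": 0.03, "tz": 0, "ax": -0.022, "ay": -0.003, "az": 0.009},
    {"tx": -0.92, "ty": 0.04, "tz": 0, "ax": -0.021, "ay": -0.003, "az": 0.009},
    {"tx": -0.92, "ty": 0.06, "tz": 0, "ax": -0.022, "ay": -0.003, "az": 0.01},
    {"tx": -0.92, "ty": 0.07, "tz": 0.01, "ax": -0.021, "ay": -0.003, "az": 0.009}
  ]
}}

```text
clock: 9.68
eef_pos: [488.1, 33.7, 223.6]
tcp_rot: [2.803, 0.021, 1.522]
contact_force: [1.0, 0.1, -0.9]
opening: 0.242
grasp_force: 39.2
```

Request:
{"fn": "step_arm", "kwargs": {
  "moves": [
    {"tx": -0.92, "ty": 0.09, "tz": 0.02, "ax": -0.022, "ay": -0.003, "az": 0.01},
    {"tx": -0.92, "ty": 0.09, "tz": 0.03, "ax": -0.022, "ay": -0.003, "az": 0.009},
    {"tx": -0.92, "ty": 0.11, "tz": 0.03, "ax": -0.021, "ay": -0.003, "az": 0.01},
    {"tx": -0.92, "ty": 0.13, "tz": 0.04, "ax": -0.022, "ay": -0.003, "az": 0.009},
    {"tx": -0.91, "ty": 0.13, "tz": 0.05, "ax": -0.021, "ay": -0.003, "az": 0.009}
  ]
}}

```text
clock: 10.3
eef_pos: [493.1, -81.7, 227.4]
tcp_rot: [2.632, 0.012, 1.445]
contact_force: [0.5, 0.0, -0.5]
opening: 0.24
grasp_force: 39.2
```

Request:
{"fn": "step_arm", "kwargs": {
  "moves": [
    {"tx": -0.91, "ty": 0.14, "tz": 0.06, "ax": -0.022, "ay": -0.003, "az": 0.01},
    {"tx": -0.9, "ty": 0.16, "tz": 0.07, "ax": -0.021, "ay": -0.003, "az": 0.009},
    {"tx": -0.9, "ty": 0.17, "tz": 0.08, "ax": -0.022, "ay": -0.003, "az": 0.01},
    {"tx": 0, "ty": 0, "tz": 0, "ax": 0, "ay": 0, "az": 0},
    {"tx": 0, "ty": 0, "tz": 0, "ax": 0, "ay": 0, "az": 0}
  ]
}}

```text
clock: 10.92
eef_pos: [496.5, -149.5, 229.9]
tcp_rot: [2.531, -0.001, 1.399]
contact_force: [0.2, -0.5, -0.9]
opening: 0.237
grasp_force: 39.2
```

```bash
python3 - <<'E'
from ch import *
s=r.sense(); print(s["clock"],s["eef_pos"],s["tcp_rot"],s["qpos"],s["contact_force"])
T=R.from_euler("xyz",s["tcp_rot"]); 
c=eyes.camera_info("wrist"); p,d=eyes.grab_frame("wrist"); cv2.imwrite("pics/w4.png",p[:,:,::-1]); C=cloud(c,d); S=(C-O)@zc; M=Rf.as_matrix()
k=(S>26)&(S<36)&(np.linalg.norm(C-O-S[...,None]*zc,axis=2)<26); h=(C-O)[k]; print("visible face pts",k.sum(),np.percentile(S[k],[10,50,90]),np.percentile(h@M[:,0],[.5,99.5]),np.percentile(h@M[:,1],[.5,99.5]))
print(plan(tcp_for(30),Rf,2)[0])
E
```

```text
10.925 [ 496.50516934 -149.47567349  229.91191837] [ 2.53112609e+00 -1.04417336e-03  1.39870437e+00] [-0.36229242  0.01329506  2.2832435   0.42798922  0.26628072 -0.57048053] [ 0.17403807 -0.54697031 -0.88665776]
visible face pts 2893 [28.26760934 31.26437336 33.61933215] [-18.66855639  21.43880852] [-21.61706646  21.25775696]
max t 0.44  max turn deg 0.0
-0.02 0.01 0.44 0 0 -0
-0.01 0.01 0.44 0 0 -0
[ 509.48457924 -152.20198104  212.45727556]
```

View pics/w4.png

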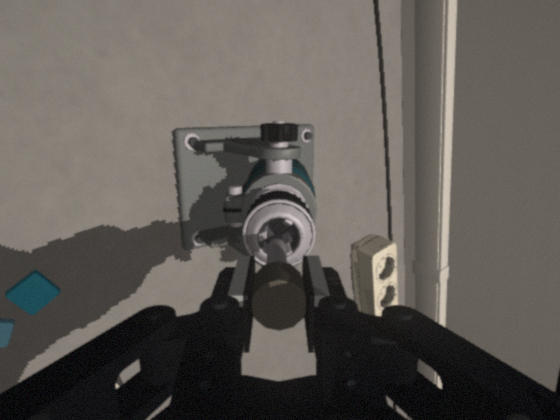

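The wrist view shows the shank at (278,250) pointing into the mouth at (279,233). The face is measured symmetric about the estimated axis, so I'm inserting.

Request:
{"fn": "step_arm", "kwargs": {
  "moves": [
    {"tx": -0.02, "ty": 0.01, "tz": 0.4, "ax": 0, "ay": 0, "az": 0},
    {"tx": 0, "ty": 0.01, "tz": 0.4, "ax": 0, "ay": 0, "az": 0},
    {"tx": 0, "ty": 0, "tz": 0.2, "ax": 0, "ay": 0, "az": 0},
    {"tx": 0, "ty": 0, "tz": 0, "ax": 0, "ay": 0, "az": 0}
  ]
}}

```text
clock: 11.48
eef_pos: [511.6, -152.5, 210.0]
tcp_rot: [2.53, -0.001, 1.4]
contact_force: [-0.6, -0.1, 0.0]
opening: 0.241
grasp_force: 39.2
```

Request:
{"fn": "step_arm", "kwargs": {
  "moves": [
    {"tx": 0, "ty": 0, "tz": 0.2, "ax": 0, "ay": 0, "az": 0},
    {"tx": 0, "ty": 0, "tz": 0.2, "ax": 0, "ay": 0, "az": 0},
    {"tx": 0, "ty": 0, "tz": 0.2, "ax": 0, "ay": 0, "az": 0},
    {"tx": 0, "ty": 0, "tz": 0, "ax": 0, "ay": 0, "az": 0}
  ]
}}

```text
clock: 11.98
eef_pos: [520.1, -154.3, 197.9]
tcp_rot: [2.53, -0.001, 1.399]
contact_force: [0.9, -0.3, -0.8]
opening: 0.238
grasp_force: 39.2
```

```bash
cat > st.py <<'E'
from ch import *
s=r.sense(); T=R.from_euler("xyz",s["tcp_rot"]); tip=s["eef_pos"]+T.apply(off)
print(s["clock"],"tip in chuck (x,y,h):",Rf.inv().apply(tip-O)*[1,1,-1],"force tool",T.inv().apply(s["contact_force"]),"torque",s["wrist_torque"],"q6",s["qpos"][5],"z-err",np.degrees(np.arccos(-T.as_matrix()[:,2]@zc)),"open",s["opening"],s["grasp_force"])
E
python3 st.py
```

```text
11.975 tip in chuck (x,y,h): [-0.34660782  0.63467303 11.84148186] force tool [-0.12121546  0.28739716  1.18143886] torque [0.10503017 0.34323417 0.01294082] q6 -0.7484905318211817 z-err 0.08519455033912733 open 0.23837869491888009 39.21578586101532
```

Request:
{"fn": "step_arm", "kwargs": {
  "moves": [
    {"tx": 0.01, "ty": -0.02, "tz": 0.15, "ax": 0, "ay": 0, "az": 0},
    {"tx": 0, "ty": 0, "tz": 0.15, "ax": 0, "ay": 0, "az": 0},
    {"tx": 0, "ty": 0, "tz": 0.05, "ax": 0, "ay": 0, "az": 0},
    {"tx": 0, "ty": 0, "tz": 0, "ax": 0, "ay": 0, "az": 0}
  ]
}}

```text
clock: 12.48
eef_pos: [524.7, -154.9, 190.8]
tcp_rot: [2.529, -0.001, 1.399]
contact_force: [-0.8, -0.4, -0.3]
opening: 0.242
grasp_force: 39.2
```

Request:
{"fn": "step_arm", "kwargs": {
  "moves": [
    {"tx": 0, "ty": 0, "tz": 0.05, "ax": 0, "ay": 0, "az": 0},
    {"tx": 0, "ty": 0, "tz": 0.05, "ax": 0, "ay": 0, "az": 0},
    {"tx": 0, "ty": 0, "tz": 0, "ax": 0, "ay": 0, "az": 0}
  ]
}}

```text
clock: 12.85
eef_pos: [526.1, -155.2, 188.8]
tcp_rot: [2.529, -0.001, 1.399]
contact_force: [-0.5, 0.4, -0.3]
opening: 0.241
grasp_force: 39.3
```

```bash
python3 st.py
```

```text
12.85 tip in chuck (x,y,h): [-0.13438479  0.50913764  0.93340609] force tool [ 0.2694936  -0.65408019 -0.0891962 ] torque [0.02690645 0.32836218 0.03335984] q6 -0.8264487307270131 z-err 0.12499576362342794 open 0.2414729760437583 39.28224563598633
```

Request:
{"fn": "step_arm", "kwargs": {
  "moves": [
    {"tx": 0, "ty": 0, "tz": 0.03, "ax": 0, "ay": 0, "az": 0},
    {"tx": 0, "ty": 0, "tz": 0, "ax": 0, "ay": 0, "az": 0}
  ]
}}

```text
clock: 13.1
eef_pos: [526.4, -155.2, 188.6]
tcp_rot: [2.528, -0.001, 1.399]
contact_force: [-7.5, 0.7, 8.7]
opening: 0.245
grasp_force: 40.5
```

Request:
{"fn": "step_arm", "kwargs": {
  "moves": [
    {"tx": 0, "ty": 0, "tz": 0.03, "ax": 0, "ay": 0, "az": 0},
    {"tx": 0, "ty": 0, "tz": 0, "ax": 0, "ay": 0, "az": 0}
  ]
}}

```text
clock: 13.35
eef_pos: [526.6, -155.2, 188.4]
tcp_rot: [2.528, -0.001, 1.399]
contact_force: [-15.5, 3.6, 19.5]
opening: 0.235
grasp_force: 41.7
```

```bash
python3 st.py
```

```text
13.35 tip in chuck (x,y,h): [-0.12006844  0.74176895  0.33406824] force tool [  0.85467255  -1.77087141 -25.11885513] torque [ 0.08566743  0.68034009 -0.02318621] q6 -0.838024391397526 z-err 0.18398201951755216 open 0.23494539341780354 41.73757195472717
```

Request:
{"fn": "step_arm", "kwargs": {
  "moves": [
    {"tx": 0, "ty": -0.01, "tz": -0.03, "ax": 0, "ay": 0, "az": 0},
    {"tx": 0, "ty": 0, "tz": 0, "ax": 0, "ay": 0, "az": 0}
  ]
}}

```text
clock: 13.6
eef_pos: [526.3, -155.3, 188.7]
tcp_rot: [2.528, -0.0, 1.399]
contact_force: [-6.8, 1.2, 9.3]
opening: 0.237
grasp_force: 40.1
```

Request:
{"fn": "step_arm", "kwargs": {
  "moves": [
    {"tx": 0, "ty": 0, "tz": 0, "ax": 0, "ay": 0, "az": 0},
    {"tx": 0, "ty": 0, "tz": 0, "ax": 0, "ay": 0, "az": 0},
    {"tx": 0, "ty": 0, "tz": 0, "ax": 0, "ay": 0, "az": 0},
    {"tx": 0, "ty": 0, "tz": 0, "ax": 0, "ay": 0, "az": 0}
  ],
  "gripper": 0.75
}}

```text
clock: 14.1
eef_pos: [526.3, -155.2, 188.0]
tcp_rot: [2.529, -0.001, 1.399]
contact_force: [0.2, 0.4, 0.0]
opening: 0.756
grasp_force: 0.0
```

```bash
python3 st.py; python3 - <<'E'
from ch import *
for n in("wrist",):
    s=r.sense(); c=eyes.camera_info(n); p,d=eyes.grab_frame(n); cv2.imwrite("pics/w5.png",p[:,:,::-1]); C=cloud(c,d)
    q=Rf.inv().apply((C-O).reshape(-1,3)).reshape(420,560,3)*[1,1,-1]
    k=(np.hypot(q[:,:,0],q[:,:,1])<22)&(q[:,:,2]>36)&(q[:,:,2]<75); t=q[k]; print(k.sum(),np.percentile(t,[1,50,99],axis=0))
    t=t[t[:,2]>np.percentile(t[:,2],95)-3]; print("top face",len(t),t.mean(0),(np.percentile(t,1,axis=0)+np.percentile(t,99,axis=0))/2,np.linalg.svd(t-t.mean(0))[2][2])
cv2.imwrite("pics/w5c.png",cv2.resize(p[180:380,150:410,::-1],(780,600)))
E
```

```text
14.1 tip in chuck (x,y,h): [-0.14151278  0.17146031  0.14426414] force tool [0.40162303 0.0905414  0.03746817] torque [ 0.0330317   0.25253048 -0.02708297] q6 -0.8344163971996355 z-err 0.11513223406360494 open 0.7562194864288996 0.0
3192 [[ -8.57285737 -19.62613117  44.97858143]
 [  4.4818329   -8.11925247  60.48821393]
 [ 11.95037214   2.74820879  63.7442297 ]]
top face 1799 [ 1.72274963 -7.96376172 61.68380097] [ 1.27307924 -8.39591646 62.02640204] [ 0.00846392 -0.16159775  0.98682041]
```

View pics/w5c.png

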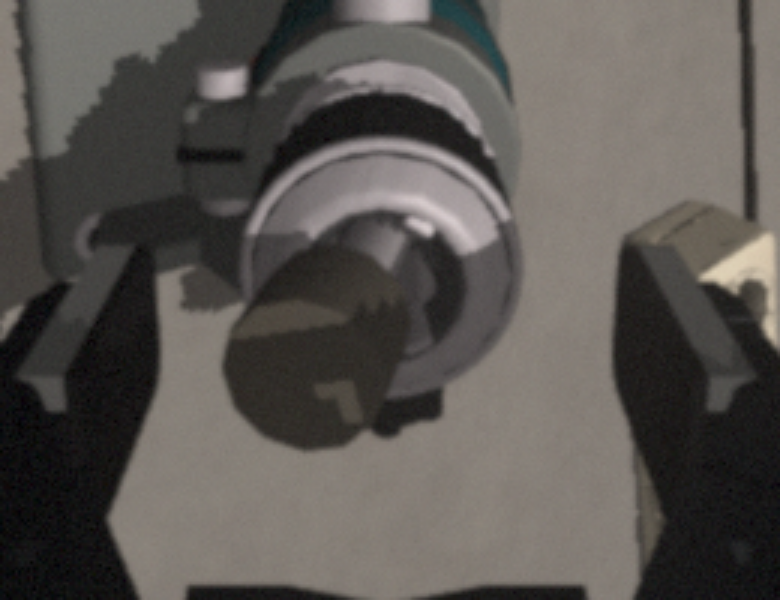

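The head sits home, leaning about 0.16 rad with its top toward (290,300), still inside the jaws' reach, and the open fingers clear it and the sleeve. Next I move forward over the sleeve.

Request:
{"fn": "step_arm", "kwargs": {
  "moves": [
    {"tx": 0, "ty": 0, "tz": 0.4, "ax": 0, "ay": 0, "az": 0},
    {"tx": 0, "ty": 0, "tz": 0.4, "ax": 0, "ay": 0, "az": 0},
    {"tx": 0, "ty": 0, "tz": 0.4, "ax": 0, "ay": 0, "az": 0},
    {"tx": 0, "ty": 0, "tz": 0.4, "ax": 0, "ay": 0, "az": 0}
  ]
}}

```text
clock: 14.65
eef_pos: [549.2, -159.2, 155.0]
tcp_rot: [2.529, -0.0, 1.399]
contact_force: [-0.9, 0.8, 0.5]
opening: 0.749
grasp_force: 0.0
```

Request:
{"fn": "step_arm", "kwargs": {
  "moves": [
    {"tx": 0, "ty": 0, "tz": 0.1, "ax": 0, "ay": 0, "az": 0},
    {"tx": 0, "ty": 0, "tz": 0, "ax": 0, "ay": 0, "az": 0}
  ]
}}

```text
clock: 14.9
eef_pos: [550.4, -159.3, 153.0]
tcp_rot: [2.529, -0.001, 1.399]
contact_force: [-0.3, 0.0, -0.5]
opening: 0.749
grasp_force: 0.0
```

```bash
python3 st.py
```

```text
14.9 tip in chuck (x,y,h): [ -0.14915777   0.08064466 -42.53945829] force tool [-0.02141667 -0.5005908   0.23629262] torque [ 0.04537701  0.25874004 -0.04814511] q6 -1.3390596288131018 z-err 0.09513510895615207 open 0.7487385261792489 0.0
```

Request:
{"fn": "step_arm", "kwargs": {
  "moves": [
    {"tx": -0.06, "ty": 0, "tz": 0, "ax": 0, "ay": 0, "az": 0},
    {"tx": 0, "ty": 0, "tz": 0, "ax": 0, "ay": 0, "az": 0}
  ]
}}

```text
clock: 15.15
eef_pos: [550.1, -161.0, 153.5]
tcp_rot: [2.529, -0.0, 1.399]
contact_force: [0.4, 0.2, -0.1]
opening: 0.746
grasp_force: 0.0
```

Request:
{"fn": "step_arm", "kwargs": {
  "moves": [
    {"tx": 0, "ty": 0, "tz": 0, "ax": 0, "ay": 0, "az": 0},
    {"tx": 0, "ty": 0, "tz": 0, "ax": 0, "ay": 0, "az": 0},
    {"tx": 0, "ty": 0, "tz": 0, "ax": 0, "ay": 0, "az": 0}
  ],
  "gripper": 0.3,
  "newtons": 60
}}

```text
clock: 15.52
eef_pos: [549.2, -160.6, 153.3]
tcp_rot: [2.529, -0.001, 1.399]
contact_force: [-10.4, 0.7, 8.0]
opening: 0.496
grasp_force: 58.7
```

```bash
python3 st.py
```

```text
15.525 tip in chuck (x,y,h): [ -1.66588387  -0.5468812  -41.79174498] force tool [ -1.10527863  -3.87222786 -12.50585455] torque [ 0.10810612  0.80595477 -0.1424979 ] q6 -1.3453070622060124 z-err 0.09964741678176813 open 0.49600514513232463 58.66366434842348
```

Request:
{"fn": "step_arm", "kwargs": {
  "moves": [
    {"tx": 0, "ty": 0, "tz": 0, "ax": 0, "ay": 0, "az": 0.1},
    {"tx": 0, "ty": 0, "tz": 0, "ax": 0, "ay": 0, "az": 0.1},
    {"tx": 0, "ty": 0, "tz": 0, "ax": 0, "ay": 0, "az": 0.1}
  ]
}}

```text
clock: 15.9
eef_pos: [549.7, -160.9, 153.7]
tcp_rot: [2.583, -0.267, 1.0]
contact_force: [-7.5, -0.1, 8.7]
opening: 0.488
grasp_force: 58.8
```

```bash
cat >> st.py <<'E'
print("tool torque",T.inv().apply(s["wrist_torque"]),"turned",np.degrees((Rf.inv()*T).as_rotvec()[2]))
E
python3 st.py
```

```text
15.9 tip in chuck (x,y,h): [ -1.70203497  -0.50385001 -41.78017103] force tool [ -1.67454026  -0.25972579 -11.37521921] torque [-0.1503085   0.5268847   0.06949539] q6 -0.869309874704911 z-err 0.15812969618911105 open 0.4883100315907739 58.79179861396551
tool torque [ 0.36751735 -0.36380527 -0.19392387] turned 27.294195125512797
```

Request:
{"fn": "step_arm", "kwargs": {
  "moves": [
    {"tx": 0, "ty": 0, "tz": 0, "ax": 0, "ay": 0, "az": 0.1},
    {"tx": 0, "ty": 0, "tz": 0, "ax": 0, "ay": 0, "az": 0.1},
    {"tx": 0, "ty": 0, "tz": 0, "ax": 0, "ay": 0, "az": 0.1},
    {"tx": 0, "ty": 0, "tz": 0, "ax": 0, "ay": 0, "az": 0.1}
  ]
}}

```text
clock: 16.4
eef_pos: [550.2, -161.7, 154.1]
tcp_rot: [2.833, -0.54, 0.38]
contact_force: [-6.7, -3.5, 8.2]
opening: 0.486
grasp_force: 59.2
```

```bash
python3 st.py
```

```text
16.4 tip in chuck (x,y,h): [ -1.7248706   -0.40802038 -41.78189741] force tool [ -2.22894616   4.02826406 -10.16152753] torque [-0.48733001  0.44007401 -0.2320622 ] q6 -0.2409911776164344 z-err 0.25881291961189834 open 0.4859815402363736 59.241431057453156
tool torque [-0.36769041 -0.5767587  -0.13100271] turned 63.30516171331788
```

Request:
{"fn": "step_arm", "kwargs": {
  "moves": [
    {"tx": 0, "ty": 0, "tz": 0, "ax": 0, "ay": 0, "az": 0.06},
    {"tx": 0, "ty": 0, "tz": 0, "ax": 0, "ay": 0, "az": 0.06}
  ]
}}

```text
clock: 16.65
eef_pos: [550.2, -161.9, 154.1]
tcp_rot: [2.947, -0.587, 0.166]
contact_force: [-6.3, -3.1, 7.7]
opening: 0.489
grasp_force: 59.3
```

```bash
python3 st.py
```

```text
16.65 tip in chuck (x,y,h): [ -1.76019211  -0.41405825 -41.78598029] force tool [-1.35687495  3.93312528 -9.53334892] torque [-0.64358326  0.43795809 -0.27870811] q6 -0.05458460282753495 z-err 0.28857703680789654 open 0.4894804586138335 59.26871672272682
tool torque [-0.62273244 -0.5127199  -0.18167971] turned 73.99371674938492
```

Request:
{"fn": "step_arm", "kwargs": {
  "moves": [
    {"tx": 0, "ty": 0, "tz": 0, "ax": 0, "ay": 0, "az": 0.04},
    {"tx": 0, "ty": 0, "tz": 0, "ax": 0, "ay": 0, "az": 0.04}
  ]
}}

```text
clock: 16.9
eef_pos: [550.2, -162.1, 154.2]
tcp_rot: [3.031, -0.606, 0.017]
contact_force: [-6.2, -4.6, 8.7]
opening: 0.492
grasp_force: 59.3
```

```bash
python3 st.py
```

```text
16.9 tip in chuck (x,y,h): [ -1.79969182  -0.41272993 -41.78503367] force tool [ -0.22012079   5.66078902 -10.17263895] torque [-0.70944986  0.43578648 -0.3418057 ] q6 0.07001716055881992 z-err 0.3126942136465614 open 0.4916170042881159 59.25131522119045
tool torque [-0.77174283 -0.4317481  -0.16753111] turned 81.13643650119714
```

Request:
{"fn": "step_arm", "kwargs": {
  "moves": [
    {"tx": 0, "ty": 0, "tz": 0, "ax": 0, "ay": 0, "az": 0.03},
    {"tx": 0, "ty": 0, "tz": 0, "ax": 0, "ay": 0, "az": 0.03}
  ]
}}

```text
clock: 17.15
eef_pos: [550.3, -162.3, 154.2]
tcp_rot: [3.096, -0.613, -0.097]
contact_force: [-7.2, -5.5, 8.6]
opening: 0.491
grasp_force: 59.2
```

```bash
python3 st.py
```

```text
17.15 tip in chuck (x,y,h): [ -1.83917963  -0.33790489 -41.78473884] force tool [ -0.47890324   6.62084669 -10.54530103] torque [-0.86433123  0.50630253 -0.31424313] q6 0.16370132457803996 z-err 0.3321176744226795 open 0.4909877453422566 59.20995553717185
tool torque [-0.92454896 -0.40736324 -0.28534868] turned 86.50753404567858
```

Request:
{"fn": "step_arm", "kwargs": {
  "moves": [
    {"tx": 0, "ty": 0, "tz": 0, "ax": 0, "ay": 0, "az": 0.03},
    {"tx": 0, "ty": 0, "tz": 0, "ax": 0, "ay": 0, "az": 0.03}
  ]
}}

```text
clock: 17.4
eef_pos: [550.2, -162.4, 154.2]
tcp_rot: [-3.121, -0.614, -0.212]
contact_force: [-6.6, -6.7, 8.4]
opening: 0.488
grasp_force: 59.2
```

```bash
python3 st.py
```

```text
17.4 tip in chuck (x,y,h): [ -1.81905228  -0.38669086 -41.7697419 ] force tool [ 0.74487696  7.70699791 -9.90323085] torque [-0.99902968  0.51336643 -0.32693602] q6 0.25789600592093054 z-err 0.3441021855042247 open 0.4883054446812334 59.17713179241641
tool torque [-1.07489572 -0.29834679 -0.35225123] turned 91.90570331840684
```

Request:
{"fn": "step_arm", "kwargs": {
  "moves": [
    {"tx": 0, "ty": 0, "tz": 0, "ax": 0, "ay": 0, "az": 0.03},
    {"tx": 0, "ty": 0, "tz": 0, "ax": 0, "ay": 0, "az": 0.03}
  ],
  "newtons": 80
}}

```text
clock: 17.65
eef_pos: [550.2, -162.6, 154.3]
tcp_rot: [-3.056, -0.61, -0.327]
contact_force: [-8.5, -6.4, 9.3]
opening: 0.485
grasp_force: 79.0
```

```bash
python3 st.py
```

```text
17.65 tip in chuck (x,y,h): [ -1.84335847  -0.3316121  -41.69358395] force tool [  0.36876957   7.77273494 -11.74419231] torque [-1.02007508  0.56766496 -0.42973045] q6 0.3520925199606529 z-err 0.3648171097727967 open 0.48495637011339415 78.99153760723777
tool torque [-1.18762856 -0.23489834 -0.28605267] turned 97.30228793248247
```

Request:
{"fn": "step_arm", "kwargs": {
  "moves": [
    {"tx": 0, "ty": 0, "tz": 0, "ax": 0, "ay": 0, "az": 0.03},
    {"tx": 0, "ty": 0, "tz": 0, "ax": 0, "ay": 0, "az": 0.03}
  ]
}}

```text
clock: 17.9
eef_pos: [550.1, -162.7, 154.3]
tcp_rot: [-2.991, -0.598, -0.441]
contact_force: [-9.0, -8.3, 9.7]
opening: 0.482
grasp_force: 79.0
```

```bash
python3 st.py; python3 - <<'E'
from ch import *
from scipy.optimize import least_squares
c=eyes.camera_info("wrist"); p,d=eyes.grab_frame("wrist"); C=cloud(c,d)
q=Rf.inv().apply((C-O).reshape(-1,3)).reshape(420,560,3)*[1,1,-1]
k=(np.hypot(q[:,:,0],q[:,:,1])<20)&(q[:,:,2]>40)&(q[:,:,2]<70); t=q[k]; print(k.sum(),np.percentile(t,[1,50,99],axis=0))
t=t[t[:,2]>np.percentile(t[:,2],95)-3]; print("top face",len(t),(np.percentile(t,1,axis=0)+np.percentile(t,99,axis=0))/2,np.linalg.svd(t-t.mean(0),full_matrices=False)[2][2])
cv2.imwrite("pics/w6.png",p[:,:,::-1])
E
```

```text
17.9 tip in chuck (x,y,h): [ -1.85589056  -0.35743928 -41.68767115] force tool [  1.69061275   9.61919223 -12.13331014] torque [-1.12190737  0.6675035  -0.4239736 ] q6 0.4462741088355999 z-err 0.3783075493734657 open 0.4820152823779055 78.99139892309904
tool torque [-1.31250485 -0.18035201 -0.35888   ] turned 102.70229474873393
3840 [[-10.94790756   1.65552647  44.87908574]
 [ -2.21638007   7.67085276  58.06389439]
 [  9.29684845  10.39876745  63.40181098]]
top face 1636 [-1.56979987  6.33945378 64.76433723] [ 0.00159102 -0.0713608   0.9974493 ]
```

```bash
cat > hd.py <<'E'
from ch import *
import sys
c=eyes.camera_info("wrist"); p,d=eyes.grab_frame("wrist"); C=cloud(c,d)
q=Rf.inv().apply((C-O).reshape(-1,3)).reshape(420,560,3)*[1,1,-1]
v,u=np.mgrid[:420,:560]
k=(np.hypot(q[:,:,0],q[:,:,1])<20)&(q[:,:,2]>36)&(q[:,:,2]<68)
for h in range(36,68,2):
    m=k&(q[:,:,2]>=h)&(q[:,:,2]<h+2)
    if m.sum()>10: print(h,m.sum(),np.round(np.percentile(q[m],[1,99],axis=0)[:,:2],1).tolist(),"pix",u[m].min(),u[m].max(),v[m].min(),v[m].max())
E
python3 hd.py; python3 st.py
```

```text
44 156 [[-10.9, 1.5], [9.5, 10.0]] pix 244 312 317 347
46 253 [[-11.0, 1.1], [9.9, 10.3]] pix 243 314 319 354
48 264 [[-10.9, 0.0], [9.2, 10.2]] pix 243 315 322 356
50 301 [[-11.0, 1.1], [9.7, 10.4]] pix 243 316 326 362
52 280 [[-10.9, 1.1], [9.6, 10.4]] pix 242 317 330 368
54 319 [[-11.0, 1.6], [9.6, 10.3]] pix 241 317 336 371
56 338 [[-10.9, 1.0], [9.3, 10.3]] pix 241 317 340 374
58 352 [[-10.9, 1.7], [8.6, 10.3]] pix 241 317 345 373
60 820 [[-10.6, 1.7], [7.5, 10.1]] pix 242 317 348 380
62 728 [[-10.1, 2.4], [6.6, 10.1]] pix 244 316 354 380
18.0 tip in chuck (x,y,h): [ -1.86548705  -0.36336627 -41.69923531] force tool [  0.56217152   8.87145595 -11.64354626] torque [-0.97848576  0.57253627 -0.66398956] q6 0.4462113035010051 z-err 0.3784694312319431 open 0.48133035209755537 79.47698928415775
tool torque [-1.30709111 -0.11175932 -0.07167261] turned 102.7095955525689
```

Request:
{"fn": "step_arm", "kwargs": {
  "moves": [
    {"tx": 0, "ty": 0, "tz": 0, "ax": 0, "ay": 0, "az": 0.03},
    {"tx": 0, "ty": 0, "tz": 0, "ax": 0, "ay": 0, "az": 0.03}
  ]
}}

```text
clock: 18.25
eef_pos: [550.5, -163.2, 154.6]
tcp_rot: [-2.931, -0.583, -0.55]
contact_force: [2.8, -12.6, 15.1]
opening: 0.481
grasp_force: 79.1
```

```bash
python3 st.py|tail -1
```

```text
tool torque [-1.44129776  3.06107875 -1.12362838] turned 107.97018097821883
```

Request:
{"fn": "step_arm", "kwargs": {
  "moves": [
    {"tx": 0, "ty": 0, "tz": 0, "ax": 0, "ay": 0, "az": 0.03}
  ]
}}

```text
clock: 18.38
eef_pos: [551.3, -163.8, 155.2]
tcp_rot: [-2.902, -0.574, -0.606]
contact_force: [-2.5, -12.0, 8.8]
opening: 0.482
grasp_force: 79.5
```

```bash
python3 st.py|tail -1
```

```text
tool torque [-1.82599783  0.61238778 -1.18159315] turned 110.66505906749485
```

Request:
{"fn": "step_arm", "kwargs": {
  "moves": [
    {"tx": 0, "ty": 0, "tz": 0, "ax": 0, "ay": 0, "az": 0.03}
  ]
}}

```text
clock: 18.5
eef_pos: [551.9, -164.4, 155.7]
tcp_rot: [-2.873, -0.564, -0.66]
contact_force: [-3.3, -13.2, 9.2]
opening: 0.48
grasp_force: 79.5
```

```bash
python3 st.py
```

```text
18.5 tip in chuck (x,y,h): [ -3.19513052   2.46627669 -41.63362298] force tool [ 9.5556184  10.69623733 -7.91532384] torque [-2.63015737  0.41385623  0.01157159] q6 0.633377843282709 z-err 0.6591450978722271 open 0.4799639794035554 79.49285617331748
tool torque [-1.96433229  0.90588018 -1.5523912 ] turned 113.35058519980706
```

Torque rose to about 1.5 N·m and the sleeve is blocked, so the jaws are tight. Now to open and back straight out.

Request:
{"fn": "step_arm", "kwargs": {
  "moves": [
    {"tx": 0, "ty": 0, "tz": 0, "ax": 0, "ay": 0, "az": 0},
    {"tx": 0, "ty": 0, "tz": 0, "ax": 0, "ay": 0, "az": 0},
    {"tx": 0, "ty": 0, "tz": 0, "ax": 0, "ay": 0, "az": 0},
    {"tx": 0, "ty": 0, "tz": 0, "ax": 0, "ay": 0, "az": 0}
  ],
  "gripper": 0.75
}}

```text
clock: 19.0
eef_pos: [550.0, -160.6, 153.1]
tcp_rot: [-2.869, -0.555, -0.658]
contact_force: [0.5, 0.2, -0.4]
opening: 0.749
grasp_force: 0.0
```

```bash
python3 st.py; python3 hd.py
```

```text
19.0 tip in chuck (x,y,h): [  0.82619738  -1.48738461 -42.36362913] force tool [-0.01394312 -0.32626113  0.59276471] torque [ 0.11381415  0.31612612 -0.02231036] q6 0.6334356123637935 z-err 0.08771824128974434 open 0.7490904937188605 0.0
tool torque [-0.09957274 -0.31745331  0.05192109] turned 113.4063960893201
44 149 [[-11.0, -1.5], [7.1, 10.0]] pix 250 320 314 346
46 255 [[-11.1, -3.5], [7.0, 10.2]] pix 250 321 316 347
48 273 [[-11.0, -3.0], [7.7, 10.1]] pix 249 322 318 355
50 276 [[-11.0, -2.6], [7.0, 10.2]] pix 249 323 323 356
52 316 [[-11.0, -2.9], [7.1, 10.4]] pix 248 323 327 363
54 306 [[-11.0, -3.8], [7.1, 10.4]] pix 247 325 331 371
56 345 [[-11.1, -2.4], [7.2, 10.4]] pix 247 325 335 372
58 363 [[-11.0, -3.2], [7.1, 10.3]] pix 247 326 340 374
60 939 [[-11.0, -0.9], [6.9, 10.0]] pix 247 325 343 380
62 931 [[-10.6, 0.0], [6.1, 9.9]] pix 248 324 350 380
```

Request:
{"fn": "step_arm", "kwargs": {
  "moves": [
    {"tx": 0, "ty": 0, "tz": 0, "ax": 0, "ay": 0, "az": -0.11},
    {"tx": 0, "ty": 0, "tz": 0, "ax": 0, "ay": 0, "az": -0.11},
    {"tx": 0, "ty": 0, "tz": 0, "ax": 0, "ay": 0, "az": -0.11},
    {"tx": 0, "ty": 0, "tz": 0, "ax": 0, "ay": 0, "az": -0.11},
    {"tx": 0, "ty": 0, "tz": 0, "ax": 0, "ay": 0, "az": -0.11}
  ]
}}

```text
clock: 19.68
eef_pos: [550.1, -160.7, 153.2]
tcp_rot: [2.839, -0.541, 0.374]
contact_force: [0.4, 0.2, 0.2]
opening: 0.75
grasp_force: 0.0
```

Request:
{"fn": "step_arm", "kwargs": {
  "moves": [
    {"tx": 0, "ty": 0, "tz": 0, "ax": 0, "ay": 0, "az": 0},
    {"tx": 0, "ty": 0, "tz": 0, "ax": 0, "ay": 0, "az": 0},
    {"tx": 0, "ty": 0, "tz": 0, "ax": 0, "ay": 0, "az": 0},
    {"tx": 0, "ty": 0, "tz": 0, "ax": 0, "ay": 0, "az": 0}
  ],
  "gripper": 0.3,
  "newtons": 80
}}

```text
clock: 20.18
eef_pos: [550.2, -161.8, 154.1]
tcp_rot: [2.842, -0.545, 0.363]
contact_force: [-7.3, -2.9, 10.5]
opening: 0.478
grasp_force: 79.0
```

```bash
python3 st.py
```

```text
20.175 tip in chuck (x,y,h): [ -1.85993513  -0.4419685  -41.79440526] force tool [ -1.23674175   3.97966946 -12.45009318] torque [-0.60584206  0.41275902 -0.27845618] q6 -0.2260591222182267 z-err 0.26863247753411673 open 0.4776350988753151 78.96456956936821
tool torque [-0.50357896 -0.58007755 -0.15770455] turned 64.18136453962003
```

Request:
{"fn": "step_arm", "kwargs": {
  "moves": [
    {"tx": 0, "ty": 0, "tz": 0, "ax": 0, "ay": 0, "az": 0.03},
    {"tx": 0, "ty": 0, "tz": 0, "ax": 0, "ay": 0, "az": 0.03}
  ]
}}

```text
clock: 20.42
eef_pos: [550.2, -161.9, 154.2]
tcp_rot: [2.899, -0.57, 0.254]
contact_force: [-7.3, -3.4, 10.4]
opening: 0.478
grasp_force: 78.9
```

```bash
python3 st.py
```

```text
20.425 tip in chuck (x,y,h): [ -1.84526323  -0.37850089 -41.76785364] force tool [ -1.03517259   4.51478726 -12.34223639] torque [-0.8181872   0.41741414 -0.16354427] q6 -0.1304735784533914 z-err 0.28976127420525133 open 0.4782055908668756 78.9241636544466
tool torque [-0.66646666 -0.53592776 -0.37284742] turned 69.64462441368185
```

Request:
{"fn": "step_arm", "kwargs": {
  "moves": [
    {"tx": 0, "ty": 0, "tz": 0, "ax": 0, "ay": 0, "az": 0.03},
    {"tx": 0, "ty": 0, "tz": 0, "ax": 0, "ay": 0, "az": 0.03}
  ]
}}

```text
clock: 20.68
eef_pos: [550.2, -162.0, 154.2]
tcp_rot: [2.958, -0.59, 0.146]
contact_force: [-8.9, -4.7, 9.6]
opening: 0.472
grasp_force: 78.9
```

```bash
python3 st.py
```

```text
20.675 tip in chuck (x,y,h): [ -1.86005657  -0.40050257 -41.78056564] force tool [ -2.53143248   5.7075474  -12.40382317] torque [-1.78608631  0.69305703  0.89415792] q6 -0.03695558686802064 z-err 0.3051452159864528 open 0.4724786570229696 78.89760375022888
tool torque [-0.8874737  -0.62468469 -1.81441732] turned 74.96458241407227
```

Request:
{"fn": "step_arm", "kwargs": {
  "moves": [
    {"tx": 0, "ty": 0, "tz": 0, "ax": 0, "ay": 0, "az": 0.03},
    {"tx": 0, "ty": 0, "tz": 0, "ax": 0, "ay": 0, "az": 0.03}
  ]
}}

```text
clock: 20.92
eef_pos: [551.6, -162.1, 155.1]
tcp_rot: [3.019, -0.606, 0.037]
contact_force: [-14.7, -5.4, 1.4]
opening: 0.478
grasp_force: 79.9
```

```bash
python3 st.py
```

```text
20.925 tip in chuck (x,y,h): [ -1.56486029   1.37829028 -41.75093622] force tool [-11.42762336   5.98800581  -8.91314796] torque [-1.58398901  2.91133328  0.62032578] q6 0.055866253896994796 z-err 0.3863443346364468 open 0.4776097118933976 79.89777869335057
tool torque [-0.85863386 -2.78127754 -1.70203697] turned 80.17468551895477
```

Blocked again at a different tool angle with about 1.8 N·m, so the sleeve itself is tight and nothing is colliding. Release and retreat.

Request:
{"fn": "step_arm", "kwargs": {
  "moves": [
    {"tx": 0, "ty": 0, "tz": 0, "ax": 0, "ay": 0, "az": 0},
    {"tx": 0, "ty": 0, "tz": 0, "ax": 0, "ay": 0, "az": 0},
    {"tx": 0, "ty": 0, "tz": 0, "ax": 0, "ay": 0, "az": 0},
    {"tx": 0, "ty": 0, "tz": 0, "ax": 0, "ay": 0, "az": 0}
  ],
  "gripper": 0.75
}}

```text
clock: 21.42
eef_pos: [550.0, -160.7, 153.1]
tcp_rot: [3.023, -0.602, 0.037]
contact_force: [0.1, 0.5, 0.2]
opening: 0.749
grasp_force: 0.0
```

Request:
{"fn": "step_arm", "kwargs": {
  "moves": [
    {"tx": 0, "ty": 0, "tz": -0.5, "ax": 0, "ay": 0, "az": 0},
    {"tx": 0, "ty": 0, "tz": -0.8, "ax": 0, "ay": 0, "az": 0},
    {"tx": 0, "ty": 0, "tz": -1, "ax": 0, "ay": 0, "az": 0},
    {"tx": 0, "ty": 0, "tz": -1, "ax": 0, "ay": 0, "az": 0},
    {"tx": 0, "ty": 0, "tz": -1, "ax": 0, "ay": 0, "az": 0}
  ]
}}

```text
clock: 22.05
eef_pos: [488.5, -150.2, 241.6]
tcp_rot: [3.022, -0.602, 0.038]
contact_force: [-0.4, -0.2, 0.3]
opening: 0.746
grasp_force: 0.0
```

Request:
{"fn": "step_arm", "kwargs": {
  "moves": [
    {"tx": 0, "ty": 0, "tz": -0.6, "ax": 0, "ay": 0, "az": 0},
    {"tx": 0, "ty": 0, "tz": 0, "ax": 0, "ay": 0, "az": 0}
  ]
}}

```text
clock: 22.3
eef_pos: [480.7, -148.9, 254.5]
tcp_rot: [3.021, -0.604, 0.038]
contact_force: [-1.3, 0.5, -0.5]
opening: 0.749
grasp_force: 0.0
```

```bash
python3 st.py; sed -i 's/^for h in/cv2.imwrite("pics\/w7.png",p[:,:,::-1])\nfor h in/' hd.py; python3 hd.py; python3 - <<'E'
import cv2,numpy as np
from h import *
p,d=eyes.grab_frame("side"); s=p[:,:,::-1]
w=cv2.imread("pics/w7.png")
cv2.imwrite("pics/f.png",np.hstack([cv2.resize(s[150:250,250:350],(390,390)),cv2.resize(w[170:370,180:380],(390,390))]))
E
```

```text
22.3 tip in chuck (x,y,h): [-0.31777939 -0.81511836 80.94863085] force tool [-1.35222735 -0.47354012 -0.33799215] torque [0.03388884 0.27043014 0.02711481] q6 0.8784662016234986 z-err 0.22820627872756433 open 0.7488496991481711 0.0
tool torque [ 0.05180309 -0.26732076 -0.02953267] turned 80.11683207539367
44 12 [[-5.5, 7.3], [6.9, 9.7]] pix 271 291 210 214
46 26 [[-10.3, 2.4], [9.9, 9.8]] pix 265 297 210 224
48 30 [[-8.2, 2.3], [9.9, 10.0]] pix 265 295 211 221
50 30 [[-10.0, -1.8], [10.2, 10.0]] pix 263 297 212 229
52 28 [[-10.1, 2.0], [9.7, 10.0]] pix 265 298 213 229
54 30 [[-9.7, 2.0], [9.7, 10.0]] pix 264 297 214 226
56 36 [[-10.4, -0.2], [10.1, 10.0]] pix 263 298 215 230
58 25 [[-9.9, -2.3], [10.0, 10.0]] pix 264 298 215 239
60 471 [[-10.5, -11.1], [9.7, 9.8]] pix 263 298 216 251
62 514 [[-10.1, -10.6], [9.6, 9.5]] pix 263 297 218 251
```

View pics/f.png

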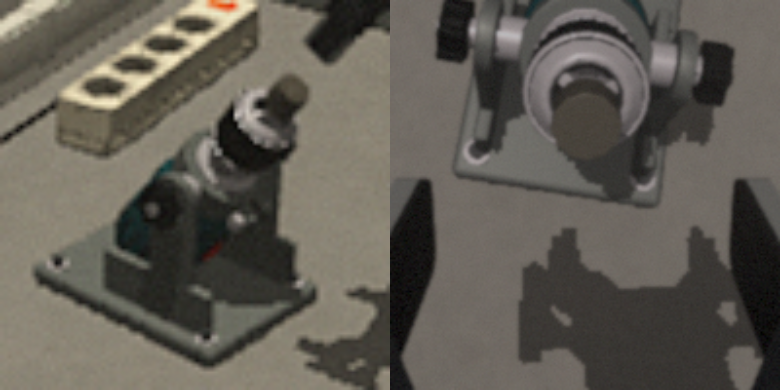

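The side and wrist crops show the head standing in line with the chuck (wrist crop centre about (588,115)). Its top is about 62 mm out, so the shank is fully home, and the gripper is clear.

```bash
python3 -c "
from rig import workorder; print(workorder.sign_off())"
```

```text
the job is handed in; nothing more can be done
None
```

I handed the job in at about 22 s on the robot's clock. The straight head is fully home and in line in the tightened chuck, the gripper has let go, and the other two heads, the dish and the jar were never touched; no verdict came back, and the jaw forces could not be measured directly.

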